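Clip the caddy onto the pantry snap hook

ROBOT

A 6-joint arm with a two-finger parallel gripper is mounted at the origin on the work surface. World frame = base frame: x ahead of the robot, y to its left, z up, the work surface at z = 0. Lengths are in m, angles in degrees, forces in N, time in s.
With the tool pointing down it reaches from about 0.35 to 0.875 m from the base axis. Payload 4.2 kg.
Tool frame: the origin (TCP) lies on the centre line of the jaws, within the pads' length; the fingertips stand 11 mm ahead of it and the grasp point (between the pads) lies 8 mm behind it; z points along the fingers, y is the line along which they close (so a half turn about z gives the same grasp; the last joint's range is limited). The gripper opens to 87 mm and grips with 3 to 60 N. Pads are 19 mm wide; open, the fingers measure 117 mm over their backs; the gripper's body (75 mm by 190 mm) begins 51 mm behind the grasp point.
Start: joints at [83.686, 22.042, 0.453, 0, -68.411, -14.817], TCP at [0.225, 0.583, 0.234] pointing down, gripper open.
Joint ranges: [-179.83, 179.83], [-69.29, 118.12], [-61.27, 80.66], [-181.25, 117.63], [-171.15, -9.14], [-177.46, 177.46]. Speed limits (degrees/s): [159.86, 159.86, 180, 180, 180, 180].

INTERFACE

Orientations are given as a 3x3 rotation matrix whose columns are the frame's x, y, z axes.
In Python, from station import r gives the robot as it stands.
- The arm moves only by the tool servo_tool, never from a script. Its argument "commands" is a list that holds one entry, the list of rows, each a list of 7 numbers: the closure, from 0 (fully open) to 1 (shut), then the shift along the tool's x, y, z in mm, then the turn, a rotation vector about the tool's x, y, z in rad. In form: [[[claw, x, y, z, ax, ay, az], ...]]. A call has exactly 5 rows; each row is the pose to reach, as a shift and turn from the pose commanded when the call began, along the tool's axes at that moment; what a row does not reach only later rows make up. A row lasts 1/10 s, in which the tool goes at most 50 mm and 8.59 degrees, less where a joint would pass 70% of its speed; a pose out of reach is approached as far as the arm can. A call with a gripper value outside its range is refused whole. The fingers move at their own pace and stop on an object; the grip force is fixed at half the most. Time passes only in rows, so rows that repeat a pose let the fingers close, or fill a call up. It gives the time, the measured TCP pose, the force, the opening and the grip force at its end, in the units of the state.
- r.sense(): the state, without advancing time (a new reading comes with each control period).
- r.capture(name): name is "scene" or "side" or "wrist"; returns a dict with "pixels" (420x560x3 uint8, red, green, blue), "camera_matrix" (3x3 intrinsics, pixels), "R" (3x3) and "t" (3): a world point X has camera coordinates R X + t. Camera axes: x right, y down, z forward; pixel columns grow to the right and rows downward; lengths in m; the calibration is good to about 2 mm. A picture is of the moment at which its call begins. There is no depth.
- r.finish_job(): hands the job in; it is judged then, once.
The state is a dict: "time_s": time; "joints": joint angles; "joint_velocities": joint speeds; "effort": joint torques, N m; "tcp_pos": TCP position; "ee_rot": TCP orientation; "wrist_force": force on the tool from outside, world axes, zero at the start; "moment": the same for the moment, N m; "gripper_width": opening from 0.0 (shut) to 1.0 (fully open); "gripper_force": force on a finger pad.
Only numpy, scipy, OpenCV 4.12 (cv2) and the standard library are available. Lean on these libraries where they do the work, as an engineer would, in place of code of your own. Each camera call takes 0.05 s, during which the arm holds its last target. There are 200 camera calls.

TASK

The glass cruet stands in the way under the snap hook: set it down gently, upright, on the beech pot stand, keeping it level enough not to spill. Then hang the black caddy by its steel loop on the snap hook, pushing the loop in past the sprung gate so that the gate shuts behind it and the caddy hangs freely. Leave the pot stand and the other pantry things where they are.

Things in the scene. Friction and masses are not known exactly. Their poses are not given: they have to be found in the camera images.
- frame: Fixed dark oak bracket; origin on the tiles straight below its snap hook. Axes: z up; -x is its open front, facing the robot's left (world +y, within 25 degrees); y points away from the robot. Post 50 x 60 mm centred at x +110. Arm over the hook: x -60 to +135, y +-33, z 285 to 330 mm. The hook hangs in the plane x = 0: see hook_seat and hook_nose.
- hook_nose (a point): Top of the nose (open end) of the steel snap hook: frame point (0, 18, 199) mm. The hook is 8 mm round bar: straight bottom bar with centre at z 185, y -14 to +10; closed spine at y -24; top at z 263; from there a 12 mm stem up to the arm. Its mouth faces +y, above the nose, and is shut by the gate.
- hook_seat (a point): Where the middle of the caddy's loop bar rests when hung: frame point (0, -2, 192) mm, 7 mm above the centre of the hook's bottom bar; axes as the frame's. The loop bar enters above the nose (nose top 7 mm higher than this point, 20 mm to +y), moving along -y, then comes down to it.
- hook_gate (a joint): Brass sprung gate, a 7 mm rod hanging 48 mm down from its pivot at frame (0, 18, 249) mm to just above the nose. 0 = shut; grows (rad, to 1.0) as it swings inward, to -y; never outward. 2 N pushed 37 mm below the pivot starts it, about 5 N holds it at 0.7. With the loop bar 25 mm inside its shut line and lowered to the seat, it shuts above the bar.
- caddy: Black plastic caddy, upright, about 220 g; origin: centre of underside. Body 52 mm across, 87 high; grey twist cap 46 across to z 105. On it a rigid steel loop of 6 mm bar in the x-z plane: top bar along x at z 146, legs at x +-19 (opening 32 wide, 38 high). Grip lug to -x: x -26 to -66, 16 thick in y, z 64 to 86. Lug starts facing about world +y; hung, it faces the frame's front.
- caddy_loop (a point): Middle of the loop's top bar (bar centre), caddy point (0, 0, 146) mm; axes as the caddy's.
- caddy_lug (a point): Grip point in the lug, caddy point (-49, 0, 75) mm; axes as the caddy's; pinch it across y, 16 mm.
- cruet: Green glass cruet, round, upright, about 250 g; origin at the centre of its underside. Body 50 mm across up to z 66, tapering to a neck 24 mm across from z 78 to 90, cork ball on top to z 107. It stands under the snap hook.
- pot_stand: Round beech pot stand, loose disc 120 mm across, 18 mm thick, 500 g; origin at the centre of its underside, lying flat on the tiles.
- sugar_bowl: Bystander: lidded stainless steel sugar bowl, 88 mm across, 84 high; origin at the centre of its underside.
- spice_jar: Bystander: jar with red lid, 56 mm across, 110 high; origin at the centre of its underside.
- baking_cup: Bystander: orange silicone baking cup, 68 mm across at the rim, 40 high, between robot and work; origin at the centre of its underside.
- tea_tin: Bystander: blue tin 60 x 70 x 100 mm beside the frame's post; origin at the centre of its underside.
Things that resemble listed ones, but are neither listed nor needed, are in the scene too. Several things look just like the pot_stand: the one meant starts farthest from the robot's base.

How it is judged (in metres and radians):
On the way, in this order (a step that is already met when the one before it is completed fails the run):
1. the cruet stands upright on the pot stand, let go (horizontal distance between cruet and pot_stand below 0.035 m and z of cruet in the frame of pot_stand between 0.013 and 0.023 m and angle between cruet's own z axis and vertical below 0.1 rad and linear speed of cruet below 0.05 m/s and contact force between the fingers and cruet below 0.1 N), for 0.2 s.
2. the caddy's loop pushes the gate open and is in the hook's mouth (value of joint hook_gate above 0.3 rad and distance between caddy_loop and hook_seat below 0.04 m), for 0.02 s.
At the end, for the whole second after the job is handed in: Loop bar inside the hook: its middle within 25 mm of hook_seat in x, -24 to +18 mm in y, -6 to +10 mm in z; gate under 0.08 rad; caddy within 0.3 rad of upright, under 0.12 m/s. Cruet at rest on the pot stand, within 0.1 rad of upright and 35 mm of its centre (x of caddy_loop in the frame of hook_seat between -0.025 and 0.025 m and y of caddy_loop in the frame of hook_seat between -0.024 and 0.018 m and z of caddy_loop in the frame of hook_seat between -0.006 and 0.01 m and value of joint hook_gate below 0.08 rad and angle between caddy's own z axis and vertical below 0.3 rad and linear speed of caddy below 0.12 m/s and horizontal distance between cruet and pot_stand below 0.035 m and z of cruet in the frame of pot_stand between 0.013 and 0.023 m and angle between cruet's own z axis and vertical below 0.1 rad and linear speed of cruet below 0.05 m/s); the robot touches nothing.
It fails at once if the sugar bowl, spice jar, baking cup or tea tin is pushed more than 30 mm or tipped over (distance of any of sugar_bowl, spice_jar, baking_cup, tea_tin from where it was at the start of the episode above 0.03 m or angle between any of sugar_bowl, spice_jar, baking_cup, tea_tin's own z axis and vertical above 0.4 rad).
It fails at once if the pot stand is pushed more than 30 mm (distance of pot_stand from where it was at the start of the episode above 0.03 m).
It fails at once if the cruet is tipped more than 0.6 rad (angle between cruet's own z axis and vertical above 0.6 rad).
It fails at once if the cruet is banged down on the pot stand (over 60 N) (contact force between cruet and pot_stand above 60 N).
It also fails if it takes over 72 s, if anything falls off the work surface, if the arm or the gripper's body presses on something with over 40 N, if the wrist force passes 120 N, or if a joint passes its speed limit or range.

## Working session

There is one attempt and no reset: what is moved stays moved. The work goes in short steps, Python scripts to look and compute and a tool call to move; the robot and the scene stay as the last step left them, time stands still between calls to the robot, and variables do not carry over. Pictures are saved under pics/ and viewed, at most 10 in all, crops included, and the job is handed in when it is done.

Besides the shell and the picture viewer there is one more tool, called after ">>>" by a JSON object that holds its "op" and its "data". servo_tool: Moves the arm, as the interface text tells. Its arguments: {"type":"object","properties":{"commands":{"type":"array","items":{"type":"array","items":{"type":"array","items":{"type":"number"}}}}},"required":["commands"]}

```bash
mkdir -p pics; ls; cat > h.py <<'E'
import numpy as np,cv2,json
from station import r
def cap(n,f=None):
    c=r.capture(n)
    if f: cv2.imwrite('pics/'+f,c['pixels'][:,:,::-1])
    return c
def ray(c,u,v):
    K=np.array(c['camera_matrix']);R=np.array(c['R']);t=np.array(c['t'])
    d=R.T@np.linalg.solve(K,[u,v,1.]);return -R.T@t,d
def plane(c,u,v,z):
    o,d=ray(c,u,v);return o+d*(z-o[2])/d[2]
def tri(c1,p1,c2,p2):
    P=lambda c:np.array(c['camera_matrix'])@np.c_[np.array(c['R']),np.array(c['t'])]
    X=cv2.triangulatePoints(P(c1),P(c2),np.array(p1,float).reshape(2,1),np.array(p2,float).reshape(2,1))[:,0]
    return X[:3]/X[3]
def proj(c,X):
    q=np.array(c['camera_matrix'])@(np.array(c['R'])@np.array(X)+np.array(c['t']));return q[:2]/q[2]
E
python3 - <<'E'
from h import *
np.set_printoptions(precision=3,suppress=True)
import pickle
d={}
for n in ['scene','side','wrist']:
    d[n]=cap(n,n+'0.png'); o,_=ray(d[n],280,210); print(n,o,plane(d[n],280,210,0)); 
pickle.dump(d,open('c0.pkl','wb'))
print(r.sense())
E
```

```text
pics
scene [ 0.968 -0.316  0.754] [0.329 0.177 0.   ]
side [ 0.05  -0.71   0.887] [ 0.616  0.228 -0.   ]
wrist [0.295 0.556 0.385] [0.191 0.603 0.   ]
{'time_s': 0.15, 'joints': array([ 83.686,  22.082,   0.4  ,  -0.021, -68.409, -14.816]), 'joint_velocities': array([-0.107, -0.219,  0.291,  0.163,  0.053, -0.074]), 'effort': array([ -0.   , -39.105,  18.759,   4.222,   0.012,  -0.   ]), 'tcp_pos': array([0.225, 0.583, 0.233]), 'ee_rot': array([[ 0.933, -0.361, -0.001],
       [-0.361, -0.933, -0.002],
       [ 0.   ,  0.002, -1.   ]]), 'wrist_force': array([ 0.004, -0.882,  0.153]), 'moment': array([-0.011,  0.002,  0.017]), 'gripper_force': 0.0, 'gripper_width': 1.0020312118462489}
```

View pics/scene0.png

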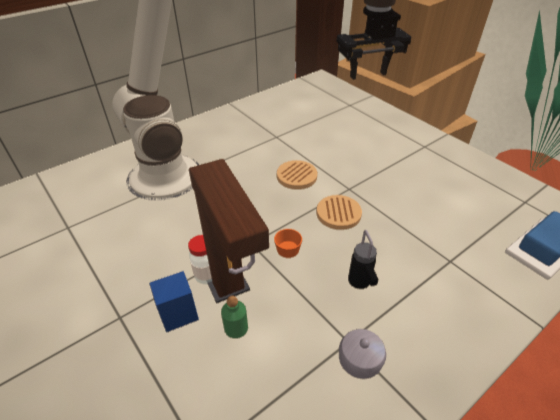

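View pics/side0.png

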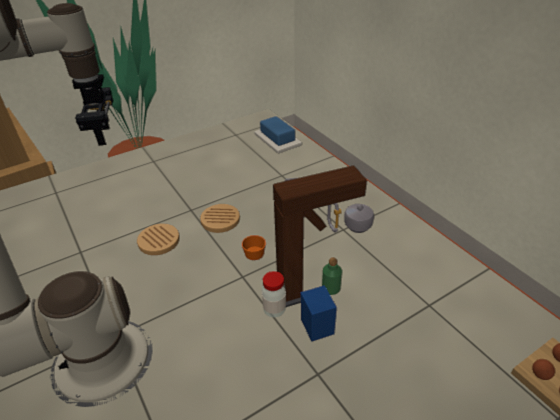

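The scene view shows the bracket arm from (192,175) to (265,240), cruet at (235,318), caddy at (363,265) with its loop at (366,240), and stands at (297,174) and (339,211). The side view shows the bracket arm top from (275,185) to (366,188), the hook at (335,218), and the cruet at (332,277). The caddy is hidden there by the bracket.

```bash
cat > m.py <<'E'
from h import *
import pickle
np.set_printoptions(precision=4,suppress=True)
d=pickle.load(open('c0.pkl','rb'))
S,D=d['scene'],d['side']
def blob(c,lo,hi,box):
    x0,y0,x1,y1=box;m=cv2.inRange(cv2.cvtColor(c['pixels'],cv2.COLOR_RGB2HSV),lo,hi)
    k=np.zeros_like(m);k[y0:y1,x0:x1]=m[y0:y1,x0:x1]
    cs,_=cv2.findContours(k,cv2.RETR_EXTERNAL,cv2.CHAIN_APPROX_NONE);q=max(cs,key=cv2.contourArea)
    return q
for nm,c,bs in (('scene',S,[(270,155,322,192),(312,190,366,232)]),('side',D,[(134,218,184,258),(198,200,244,234)])):
    for b in bs:
        q=blob(c,(8,90,90),(22,255,255),b);q=cv2.convexHull(q)[:,0];e=cv2.fitEllipse(q)
        P=plane(c,*e[0],.012); print(nm,'stand',e[0],e[1],P,np.hypot(*P[:2]))
    q=blob(c,(50,60,20),(80,255,255),(215,290,260,345) if nm=='scene' else (315,255,350,300))
    x,y,w,h=cv2.boundingRect(q);print(nm,'cruet bbox',x,y,w,h)
    q=blob(c,(8,90,90),(22,255,255),(215,290,260,345) if nm=='scene' else (315,250,350,300))
for nm,c,cs in (('scene',S,[(192,175),(229,163),(266,234),(232,252)]),('side',D,[(274,186),(357,170),(366,186)])):
    print(nm,[plane(c,*p,.33)[:2] for p in cs])
a=S['pixels'][150:350,170:400,::-1];a=cv2.resize(a,None,fx=3,fy=3,interpolation=cv2.INTER_CUBIC)[:,:];cv2.imwrite('pics/s_crop.png',a)
b=D['pixels'][160:310,260:390,::-1];cv2.imwrite('pics/d_crop.png',cv2.resize(b,None,fx=4,fy=4,interpolation=cv2.INTER_CUBIC))
E
python3 m.py
```

```text
scene stand (296.488037109375, 174.258544921875) (28.885414123535156, 41.38755798339844) [0.2483 0.3012 0.012 ] 0.3903693357894805
scene stand (338.6424865722656, 211.72021484375) (34.33924865722656, 46.051971435546875) [0.4403 0.2871 0.012 ] 0.5256442780098857
scene cruet bbox 222 301 26 37
side stand (157.486572265625, 238.81996154785156) (30.64183807373047, 42.15500259399414) [0.2437 0.3013 0.012 ] 0.3875067436415046
side stand (219.45191955566406, 217.7198944091797) (28.441543579101562, 39.85237121582031) [0.4356 0.2866 0.012 ] 0.5214225898475067
side cruet bbox 322 264 20 31
scene [array([ 0.4503, -0.1013]), array([ 0.4604, -0.0347]), array([ 0.6357, -0.0852]), array([ 0.6342, -0.1421])]
side [array([ 0.4381, -0.0459]), array([ 0.621 , -0.0975]), array([ 0.5981, -0.1542])]
```

View pics/s_crop.png

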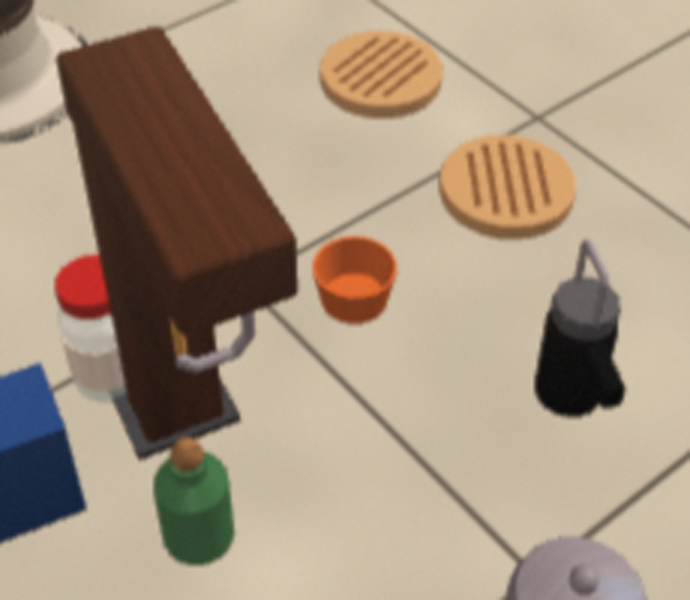

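View pics/d_crop.png

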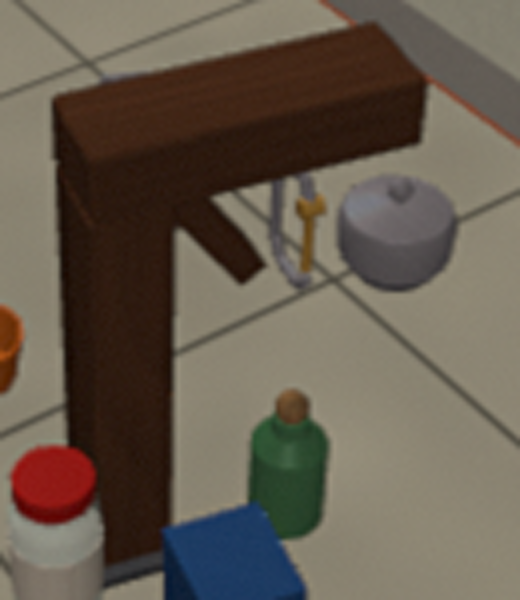

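```bash
python3 - <<'E'
from h import *
import pickle
np.set_printoptions(precision=4,suppress=True)
d=pickle.load(open('c0.pkl','rb'));S,D,W=d['scene'],d['side'],d['wrist']
for c in (S,D):
    print(proj(c,[0,0,0]),proj(c,[.225,.583,.234]),[proj(c,p) for p in ([.5,0,0],[.6,0,0],[.5,.1,0],[.5,0,.1])])
    print(c['camera_matrix'],c['R'])
f=lambda x,y:(170+x/3,150+y/3)
g=lambda x,y:(260+x/4,160+y/4)
print('top',[plane(S,*f(*p),.33) for p in((58,58),(160,28),(295,238),(180,278))])
print('topD',[plane(D,*g(*p),.33) for p in((55,98),(90,160),(425,85),(375,22))])
print('base',[plane(S,*f(*p),0) for p in((142,457),(238,415))],plane(D,*g(105,580),0))
print('cruet cork',tri(S,f(187,453),D,g(292,406)),'neckbase')
print('hook nose/gate tip',tri(S,f(180,362),D,g(304,283)))
print('caddy loop',plane(S,*f(592,245),.149),'foot',plane(S,*f(570,400),0), 'lug',plane(S,*f(610,385),.075))
E
```

```text
[164.4492 175.6408] [368.6134  71.6426] [array([264.7631, 283.3005]), array([292.552 , 313.1243]), array([298.5738, 262.2426]), array([263.2909, 254.5152])]
[[409.0356   0.     282.6025]
 [  0.     409.0356 220.1195]
 [  0.       0.       1.    ]] [[ 0.6182  0.786  -0.0004]
 [ 0.5506 -0.4334 -0.7134]
 [-0.5609  0.4408 -0.7007]]
[102.3666 359.3311] [103.0896 132.7567] [array([288.602 , 269.1841]), array([318.6048, 254.6613]), array([269.4307, 247.8015]), array([288.1237, 242.1222])]
[[448.9357   0.     284.1479]
 [  0.     448.9357 213.7275]
 [  0.       0.       1.    ]] [[ 0.8418 -0.5395 -0.0186]
 [-0.3553 -0.5279 -0.7714]
 [ 0.4063  0.6559 -0.6361]]
top [array([ 0.4338, -0.0973,  0.33  ]), array([ 0.4453, -0.0367,  0.33  ]), array([ 0.6303, -0.077 ,  0.33  ]), array([ 0.618 , -0.1348,  0.33  ])]
topD [array([ 0.4405, -0.041 ,  0.33  ]), array([ 0.4271, -0.0966,  0.33  ]), array([ 0.6098, -0.1414,  0.33  ]), array([ 0.6265, -0.0796,  0.33  ])]
base [array([ 0.4772, -0.1119,  0.    ]), array([ 0.4898, -0.0356,  0.    ])] [ 0.4285 -0.099   0.    ]
cruet cork [ 0.5556 -0.1148  0.0964] neckbase
hook nose/gate tip [ 0.5604 -0.1125  0.1926]
caddy loop [0.6174 0.1806 0.149 ] foot [0.634  0.1701 0.    ] lug [0.6753 0.1527 0.075 ]
```

The images put the bracket's arm along world +x (post on the robot side, mouth towards −y), so I'll trust the pictures over the text. The origin is about (0.565,-0.096), the cruet about (0.556,-0.115), and the target stand about (0.438,0.287). I'll raise the arm and fly to the front right of the frame.

>>> {"op": "servo_tool", "data": {"commands": [[[0,0,0,-45,0,0,0],[0,0,0,-90,0,0,0],[0,0,0,-135,0,0,0],[0,0,0,-180,0,0,0],[0,0,0,-210,0,0,0]]]}}

```text
time_s: 0.65
tcp_pos: [0.2256, 0.5829, 0.4473]
ee_rot: [[0.933, -0.361, 0.001], [-0.361, -0.933, 0.004], [-0.0, -0.004, -1.0]]
wrist_force: [-1.4, 0.8, -0.5]
gripper_width: 1.002
gripper_force: 0.0
```

>>> {"op": "servo_tool", "data": {"commands": [[[0,32,28,0,0,0,0],[0,64,56,0,0,0,0],[0,96,85,0,0,0,0],[0,128,113,0,0,0,0],[0,160,142,0,0,0,0]]]}}

```text
time_s: 1.15
tcp_pos: [0.3237, 0.3911, 0.4433]
ee_rot: [[0.933, -0.36, -0.0], [-0.36, -0.933, -0.0], [-0.0, 0.0, -1.0]]
wrist_force: [2.2, -0.4, 0.5]
gripper_width: 0.999
gripper_force: 0.0
```

>>> {"op": "servo_tool", "data": {"commands": [[[0,32,28,0,0,0,0],[0,64,56,0,0,0,0],[0,96,85,0,0,0,0],[0,128,113,0,0,0,0],[0,160,142,0,0,0,0]]]}}

```text
time_s: 1.65
tcp_pos: [0.4216, 0.201, 0.4435]
ee_rot: [[0.933, -0.36, -0.0], [-0.36, -0.933, 0.0], [-0.0, -0.0, -1.0]]
wrist_force: [0.5, -0.1, 0.7]
gripper_width: 0.998
gripper_force: 0.0
```

>>> {"op": "servo_tool", "data": {"commands": [[[0,32,28,0,0,0,0],[0,64,56,0,0,0,0],[0,96,85,0,0,0,0],[0,128,113,0,0,0,0],[0,160,142,0,0,0,0]]]}}

```text
time_s: 2.15
tcp_pos: [0.5198, 0.0109, 0.4434]
ee_rot: [[0.933, -0.36, -0.0], [-0.36, -0.933, 0.0], [-0.0, -0.0, -1.0]]
wrist_force: [0.4, 0.6, 0.1]
gripper_width: 1.001
gripper_force: 0.0
```

>>> {"op": "servo_tool", "data": {"commands": [[[0,32,28,0,0,0,0],[0,64,56,0,0,0,0],[0,96,85,0,0,0,0],[0,128,113,0,0,0,0],[0,160,142,0,0,0,0]]]}}

```text
time_s: 2.65
tcp_pos: [0.618, -0.1792, 0.4431]
ee_rot: [[0.933, -0.36, -0.001], [-0.36, -0.933, 0.0], [-0.001, -0.0, -1.0]]
wrist_force: [1.2, 0.9, 0.4]
gripper_width: 1.004
gripper_force: 0.0
```

>>> {"op": "servo_tool", "data": {"commands": [[[0,10,0,0,0,-0.14,0],[0,20,0,0,0,-0.28,0],[0,30,0,0,0,-0.42,0],[0,40,0,0,0,-0.56,0],[0,50,0,0,0,-0.7,0]]]}}

```text
time_s: 3.15
tcp_pos: [0.6451, -0.1907, 0.4304]
ee_rot: [[0.733, -0.361, -0.577], [-0.285, -0.933, 0.221], [-0.618, 0.003, -0.786]]
wrist_force: [-22.9, 12.4, 12.3]
gripper_width: 1.001
gripper_force: 0.0
```

```bash
python3 - <<'E'
from h import *
np.set_printoptions(precision=3,suppress=True)
s=r.sense();print(s['joints'],s['tcp_pos'],s['ee_rot'])
a=cap('scene')['pixels'];b=cap('side')['pixels']
im=np.hstack([a[:,:400],b[:,160:560]])[:,:,::-1];cv2.imwrite('pics/t1.png',im)
c=cap('scene')
print('sugar',plane(c,363,355,.05),'cup',plane(c,288,241,.03))
E
```

```text
[  -7.296   52.029   80.686  -19.928 -154.708   60.79 ] [ 0.645 -0.191  0.43 ] [[ 0.733 -0.361 -0.577]
 [-0.285 -0.933  0.221]
 [-0.618  0.003 -0.786]]
sugar [0.774 0.024 0.05 ] cup [0.452 0.106 0.03 ]
```

View pics/t1.png

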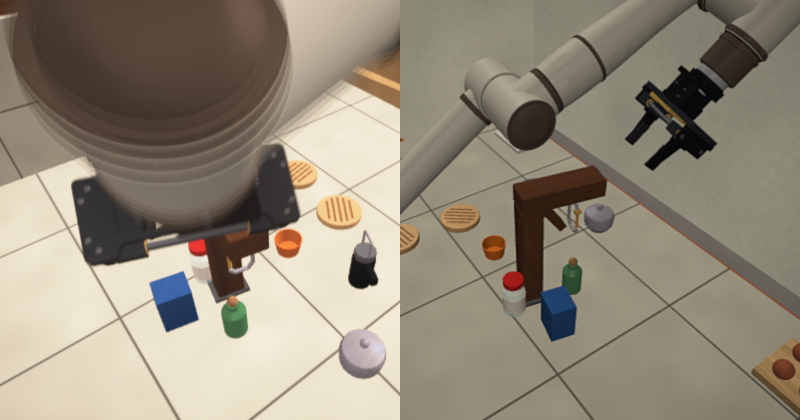

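```bash
cat > kin.py <<'E'
from h import *
from scipy.spatial.transform import Rotation as Ro
from scipy.optimize import least_squares
np.set_printoptions(precision=3,suppress=True)
rad=np.radians
def fk(q,p,sg=(1,1,1)):
    H,L1,L2,d5,L3,a=p
    R=Ro.from_euler('z',q[0],degrees=True);P=np.array([0,0,H])
    P=P+(R*Ro.from_euler('y',q[1],degrees=True)).apply([0,0,L1])
    R=R*Ro.from_euler('y',q[1]-q[2],degrees=True);P=P+R.apply([L2,0,a]);Wc=P
    R=R*Ro.from_euler('x',sg[0]*q[3],degrees=True)*Ro.from_euler('y',-q[4],degrees=True)
    P=P+R.apply([0,d5,0])+R.apply([L3,0,0])
    R=R*Ro.from_euler('x',sg[1]*q[5],degrees=True)
    return P,R.as_matrix(),Wc
E
python3 - <<'E'
from kin import *
qs=[[83.686,22.042,.453,0,-68.411,-14.817],r.sense()['joints']]
ts=[[.225,.583,.234],r.sense()['tcp_pos']]
E=r.sense()['ee_rot'];E0=np.array([[.933,-.361,0],[-.361,-.933,0],[0,0,-1]])
for s in [(1,1),(1,-1),(-1,1),(-1,-1)]:
    R0=fk(qs[0],[0]*6,s)[1];R1=fk(qs[1],[0]*6,s)[1]
    f=lambda p:np.r_[[fk(q,p,s)[0]-t for q,t in zip(qs,ts)]].ravel()
    z=least_squares(f,[.2,.5,.5,-.15,.3,0]);z5=least_squares(lambda p:f(np.r_[p,0]),[.2,.5,.5,-.15,.3])
    print(s,'ztool',R1[:,0],E[:,2],'roll',np.degrees(Ro.from_matrix((R0.T@E0).T@(R1.T@E)).magnitude()),z.x,z.cost,z5.x,np.abs(z5.fun).max())
E
```

```text
(1, 1) ztool [-0.615 -0.07  -0.785] [-0.578  0.223 -0.785] roll 172.47602474212277 [-0.498  0.365  0.398 -0.16  -0.294  0.265] 4.627980773395262e-20 [ 0.002  0.612  0.382 -0.123  0.204] 0.04008036023803507
(1, -1) ztool [-0.615 -0.07  -0.785] [-0.578  0.223 -0.785] roll 39.60163846266382 [-0.498  0.365  0.398 -0.16  -0.294  0.265] 4.627980773395262e-20 [ 0.002  0.612  0.382 -0.123  0.204] 0.04008036023803507
(-1, 1) ztool [-0.578  0.223 -0.785] [-0.578  0.223 -0.785] roll 151.7409884807501 [ 0.159  0.565  0.422 -0.16   0.294  0.001] 1.6703156527006047e-19 [ 0.161  0.566  0.421 -0.16   0.296] 0.00014736147548891076
(-1, -1) ztool [-0.578  0.223 -0.785] [-0.578  0.223 -0.785] roll 0.02164520562974102 [ 0.159  0.565  0.422 -0.16   0.294  0.001] 1.6703156527006047e-19 [ 0.161  0.566  0.421 -0.16   0.296] 0.00014736147548891076
```

```bash
cat >> kin.py <<'E'
PK=[.1605,.5657,.4214,-.16,.2955,0];SG=(-1,-1)
LO=np.array([-179.83,-69.29,-61.27,-181.25,-171.15,-177.46]);HI=np.array([179.83,118.12,80.66,117.63,-9.14,177.46])
_q0=[83.686,22.042,.453,0,-68.411,-14.817]
_E0=np.array([[.933,-.361,0],[-.361,-.933,0],[0,0,-1.]])
M=fk(_q0,PK,SG)[1].T@_E0
def FK(q):
    P,R,W=fk(q,PK,SG);return P,R@M,W
def pose(G,az,th,cam=-1):
    """grasp point G, tool heading az (deg), tilt th from vertical; cam=-1: tool x opposite heading"""
    h=np.array([np.cos(rad(az)),np.sin(rad(az)),0]);s,c=np.sin(rad(th)),np.cos(rad(th))
    z=h*s-np.array([0,0,c]);x=cam*(h*c+np.array([0,0,s]));R=np.c_[x,np.cross(z,x),z]
    return np.array(G)+.008*z,R
def ik(T,R,q0):
    def f(q):
        P,E,_=FK(q);return np.r_[(P-T)*10,(E-R).ravel()]
    best=None
    for g in [q0]+[np.r_[np.degrees(np.arctan2(T[1],T[0]))+d,50,20,j4,-120,j6] for d in(0,25) for j4 in(-60,0,60) for j6 in(-90,0,90)]:
        z=least_squares(f,np.clip(g,LO+1,HI-1),bounds=(LO+.3,HI-.3),x_scale=30)
        if z.cost<1e-7:
            if best is None or np.abs(z.x-q0).max()<np.abs(best-q0).max(): best=z.x
            if np.abs(best-q0).max()<40: break
    return best
O=np.array([.565,-.0955,0]);XF=np.array([-.977,.212,0]);YF=np.array([-.212,-.977,0])
def tf(p): p=np.asarray(p,float)-O;return np.c_[p@XF,p@YF,p[:,2]]
def clear(q):
    P,E,W=FK(q);sh=np.array([0,0,PK[0]]);R=Ro.from_euler('z',q[0],degrees=True)
    el=sh+(R*Ro.from_euler('y',q[1],degrees=True)).apply([0,0,PK[1]]);wo=P-E[:,2]*PK[4]
    out=[]
    for a,b in((sh,el),(el,W),(W,wo),(wo,wo+E[:,2]*.12)):
        X=tf(a+np.linspace(0,1,30)[:,None]*(b-a));d=1
        for lo,hi in(((-60,-33,285),(135,33,330)),((85,-30,0),(135,30,330))):
            d=min(d,np.linalg.norm(X-np.clip(X,np.array(lo)/1e3,np.array(hi)/1e3),axis=1).min())
        out.append(round(d*1000))
    return out,W
E
python3 - <<'E'
from kin import *
s=r.sense();q=s['joints'];print(FK(q)[0]-s['tcp_pos'],np.abs(FK(q)[1]-s['ee_rot']).max(),clear(q))
C=np.array([.5556,-.1148,.052])
for cam in(-1,1):
  for az in (130,150,168,192,-140):
    for th in (35,50,65):
        T,R=pose(C,az,th,cam);k=ik(T,R,q);T2=T-R[:,2]*.12;k2=ik(T2,R,q)
        print(cam,az,th,None if k is None else (k.round(0),clear(k)[0]),None if k2 is None else clear(k2)[0])
E
```

```text
[ 0. -0.  0.] 0.0004675624708272985 ([134, 176, 401, 282], array([ 0.813, -0.104,  0.704]))
-1 130 35 None None
-1 130 50 None None
-1 130 65 None None
-1 150 35 None None
-1 150 50 None None
-1 150 65 None None
-1 168 35 None None
-1 168 50 None None
-1 168 65 None None
-1 192 35 None None
-1 192 50 None None
-1 192 65 None None
-1 -140 35 None None
-1 -140 50 None None
-1 -140 65 None None
1 130 35 None None
1 130 50 None None
1 130 65 None None
1 150 35 None None
1 150 50 None None
1 150 65 None None
1 168 35 None None
1 168 50 None None
1 168 65 None None
1 192 35 None None
1 192 50 None None
1 192 65 None None
1 -140 35 None None
1 -140 50 None None
1 -140 65 None None
```

```bash
sed -i 's/z.cost<1e-7/z.cost<3e-5/; s/^M=fk.*/M=Ro.from_matrix(fk(_q0,PK,SG)[1].T@_E0).as_matrix()/' kin.py
python3 - <<'E'
from kin import *
q=r.sense()['joints']
C=np.array([.5556,-.1148,.052])
for cam in(-1,1):
  for az in (130,150,168,192,-140,-110):
    for th in (35,50,65,80):
        T,R=pose(C,az,th,cam);k=ik(T,R,q);T2=T-R[:,2]*.12;k2=ik(T2,R,q)
        if k is not None or k2 is not None:print(cam,az,th,None if k is None else (k.round(0),clear(k)[0]),None if k2 is None else (k2.round(),clear(k2)[0]))
E
```

```text
-1 130 35 (array([ -8.,  42.,   7., -23., -83.,  56.]), [212, 58, 79, 91]) (array([-11.,  41.,  21., -21., -98.,  54.]), [216, 151, 163, 110])
-1 130 50 (array([-11.,  49.,  16., -29., -99.,  58.]), [158, 57, 139, 144]) (array([ -15.,   52.,   34.,  -29., -114.,   53.]), [140, 121, 221, 171])
-1 130 65 (array([ -14.,   56.,   24.,  -35., -113.,   57.]), [104, 40, 195, 189]) (array([ -18.,   62.,   46.,  -38., -129.,   49.]), [71, 87, 281, 232])
-1 130 80 (array([ -16.,   63.,   30.,  -43., -127.,   54.]), [54, 35, 247, 229]) (array([ -21.,   71.,   56.,  -51., -142.,   40.]), [62, 78, 332, 291])
-1 150 35 (array([ -3.,  44.,   8., -15., -86.,  69.]), [200, 63, 92, 80]) (array([  -6.,   44.,   24.,  -14., -102.,   67.]), [197, 140, 170, 100])
-1 150 50 (array([  -6.,   51.,   18.,  -19., -103.,   69.]), [142, 48, 152, 136]) (array([  -8.,   55.,   39.,  -19., -120.,   66.]), [109, 99, 234, 162])
-1 150 65 (array([  -7.,   59.,   26.,  -24., -119.,   68.]), [82, 24, 211, 184]) (array([ -10.,   66.,   54.,  -27., -138.,   60.]), [20, 32, 294, 225])
-1 150 80 (array([  -8.,   66.,   33.,
[... 5455 characters left out ...]
 25., -107.,  -78.]), [162, 194, 272, 198]) (array([  19.,   67.,   21.,   24., -121.,  -73.]), [176, 217, 358, 272])
1 -110 35 (array([ 16.,  35., -28.,  35., -55., -63.]), [285, 166, 110, 89]) (array([ 22.,  31., -17.,  27., -70., -58.]), [321, 241, 186, 110])
1 -110 50 (array([ 19.,  41., -27.,  41., -66., -71.]), [263, 190, 171, 124]) (array([ 26.,  39., -15.,  33., -79., -65.]), [296, 267, 255, 171])
1 -110 65 (array([ 21.,  47., -25.,  44., -77., -77.]), [241, 210, 228, 141]) (array([ 29.,  47., -13.,  36., -88., -71.]), [274, 286, 318, 233])
1 -110 80 (array([ 23.,  54., -24.,  47., -88., -81.]), [220, 223, 246, 152]) (array([ 30.,  57., -10.,  39., -98., -75.]), [259, 297, 365, 258])
```

```bash
cat >> kin.py <<'E'
def plan(wps,P=None,E=None,q=None):
    """wps: list of (T,R). prints shift mm / rotvec in the tool frame per leg, checks ik and clearance"""
    s=r.sense();P=s['tcp_pos'] if P is None else P;E=s['ee_rot'] if E is None else E;q=s['joints'] if q is None else q
    q=np.array(q,float)
    for T,R in wps:
        T=np.array(T,float);R=np.array(R);dv=E.T@(T-P)*1000;w=Ro.from_matrix(E.T@R).as_rotvec();mn=None;mj=0
        for f in (.25,.5,.75,1):
            k=ik(P+(T-P)*f,E@Ro.from_rotvec(w*f).as_matrix(),q)
            if k is None: print('  no ik at',f);continue
            mj=max(mj,np.abs(k-q).max());q=k;c=clear(k)[0];mn=c if mn is None else np.minimum(mn,c)
        print('shift',dv.round(0),'rot',w.round(2),'rows>=',int(np.ceil(max(np.linalg.norm(dv)/50,np.linalg.norm(w)/.15))),'q',q.round(0),'maxstep',round(mj),'clr',mn)
        P,E=T,R
E
python3 - <<'E'
from kin import *
C=np.array([.5556,-.1148,.052])
T,R=pose(C,210,50,-1);z=R[:,2]
st=T-z*.13
plan([(np.array([.76,-.05,.38]),pose(C,185,45,-1)[1]),(np.array([.74,-.01,.25]),R),(st,R),(T,R)])
print(st,T)
E
```

```text
no ik at 0.25
  no ik at 0.5
  no ik at 0.75
  no ik at 1
shift [  69. -172.    1.] rot [-0.3  -0.12 -0.34] rows>= 4 q [  -7.   52.   80.  -20. -154.   61.] maxstep 0 clr None
  no ik at 0.25
  no ik at 0.5
  no ik at 0.75
shift [ 80. -42. 104.] rot [-0.32 -0.09 -0.29] rows>= 3 q [  16.   64.   61.   16. -136.  111.] maxstep 50 clr [156, 196, 371, 264]
shift [ 15.  -1. 168.] rot [0. 0. 0.] rows>= 4 q [  14.   51.   20.   13. -107.  104.] maxstep 15 clr [167 208 235 149]
shift [  0.   0. 130.] rot [0. 0. 0.] rows>= 3 q [ 12.  49.  -0.  14. -89. 102.] maxstep 6 clr [193 173 144 124]
[ 0.637 -0.068  0.13 ] [ 0.55  -0.118  0.047]
```

```bash
python3 - <<'E'
from kin import *
C=np.array([.5556,-.1148,.052])
T,R=pose(C,210,50,-1);z=R[:,2]
st=T-z*.13
plan([(np.array([.70,-.12,.41]),pose(C,180,20,-1)[1]),(np.array([.72,-.03,.30]),pose(C,200,30,-1)[1]),(np.array([.68,-.045,.18]),R),(st,R),(T,R)])
E
```

```text
shift [ 26. -85.  -3.] rot [-0.18  0.32 -0.33] rows>= 4 q [   3.   43.   60.   -1. -126.   87.] maxstep 9 clr [150 191 396 280]
shift [ 56. -90.  97.] rot [-0.15 -0.17 -0.32] rows>= 3 q [  12.   48.   49.    5. -121.   99.] maxstep 4 clr [199 241 335 224]
shift [ 23.   0. 125.] rot [-0.11 -0.35 -0.13] rows>= 3 q [  15.   54.   33.   13. -117.  106.] maxstep 4 clr [179 220 287 193]
shift [ 6. -2. 70.] rot [0. 0. 0.] rows>= 2 q [  14.   51.   20.   13. -107.  104.] maxstep 4 clr [183 216 235 149]
shift [  0.   0. 130.] rot [0. 0. 0.] rows>= 3 q [ 12.  49.  -0.  14. -89. 102.] maxstep 6 clr [193 173 144 124]
```

>>> {"op": "servo_tool", "data": {"commands": [[[0,5,-17,-1,-0.036,0.064,-0.066],[0,10,-34,-1,-0.072,0.128,-0.132],[0,16,-51,-2,-0.108,0.192,-0.198],[0,21,-68,-2,-0.144,0.256,-0.264],[0,26,-85,-3,-0.18,0.32,-0.33]]]}}

```text
time_s: 3.8
tcp_pos: [0.6974, -0.1184, 0.4243]
ee_rot: [[0.95, 0.01, -0.311], [0.008, -1.0, -0.007], [-0.311, 0.004, -0.95]]
wrist_force: [0.4, 0.7, 0.2]
gripper_width: 0.999
gripper_force: 0.0
```

>>> {"op": "servo_tool", "data": {"commands": [[[0,11,-18,19,-0.03,-0.034,-0.064],[0,22,-36,39,-0.06,-0.068,-0.128],[0,34,-54,58,-0.09,-0.102,-0.192],[0,45,-72,78,-0.12,-0.136,-0.256],[0,56,-90,97,-0.15,-0.17,-0.32]]]}}

```text
time_s: 4.3
tcp_pos: [0.7189, -0.0284, 0.3136]
ee_rot: [[0.825, 0.355, -0.44], [0.307, -0.935, -0.179], [-0.475, 0.012, -0.88]]
wrist_force: [0.1, -0.0, -0.2]
gripper_width: 0.996
gripper_force: 0.0
```

>>> {"op": "servo_tool", "data": {"commands": [[[0,5,0,25,-0.022,-0.07,-0.026],[0,9,0,50,-0.044,-0.14,-0.052],[0,14,0,75,-0.066,-0.21,-0.078],[0,18,0,100,-0.088,-0.28,-0.104],[0,23,0,125,-0.11,-0.35,-0.13]]]}}

```text
time_s: 4.8
tcp_pos: [0.6823, -0.0439, 0.1925]
ee_rot: [[0.576, 0.508, -0.641], [0.325, -0.861, -0.39], [-0.75, 0.017, -0.661]]
wrist_force: [0.1, 1.1, 0.3]
gripper_width: 1.0
gripper_force: 0.0
```

>>> {"op": "servo_tool", "data": {"commands": [[[0,2,-1,18,0,0,0],[0,3,-1,36,0,0,0],[0,5,-2,54,0,0,0],[0,6,-2,70,0,0,0],[0,6,-2,70,0,0,0]]]}}

```text
time_s: 5.3
tcp_pos: [0.6383, -0.0678, 0.1409]
ee_rot: [[0.574, 0.505, -0.644], [0.324, -0.863, -0.388], [-0.752, 0.014, -0.659]]
wrist_force: [0.2, 0.3, -0.6]
gripper_width: 0.998
gripper_force: 0.0
```

```bash
cat > look.py <<'E'
from kin import *
def bounds(c,lo,hi,amin=200):
    m=cv2.inRange(cv2.cvtColor(c['pixels'],cv2.COLOR_RGB2HSV),lo,hi)
    cs=[q for q in cv2.findContours(m,cv2.RETR_EXTERNAL,cv2.CHAIN_APPROX_NONE)[0] if cv2.contourArea(q)>amin]
    return sorted(cs,key=cv2.contourArea)[::-1]
E
python3 - <<'E'
from look import *
c=cap('wrist','w1.png')
for q in bounds(c,(45,60,20),(85,255,255))[:2]: print('green',cv2.boundingRect(q),cv2.contourArea(q))
print('model cruet proj',proj(c,[.5556,-.1148,.03]),proj(c,[.5556,-.1148,.098]));print(r.sense()['tcp_pos'],r.sense()['joints'])
E
```

```text
green (256, 133, 57, 106) 4798.5
model cruet proj [283.347 174.018] [284.192 245.026]
[ 0.639 -0.068  0.141] [  14.052   50.361   19.498   13.269 -106.195  104.056]
```

View pics/w1.png

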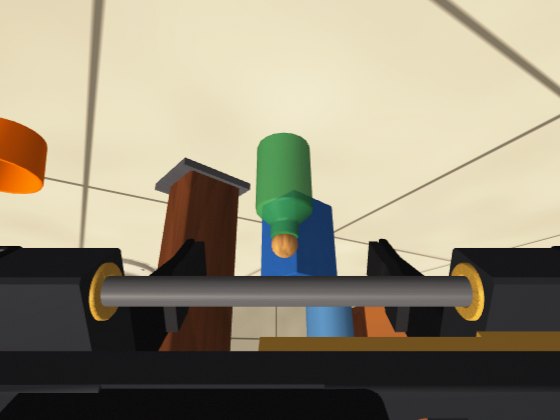

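```bash
python3 - <<'E'
from kin import *
C=np.array([.5556,-.1148,.052])
s=r.sense();R=s['ee_rot'];T=C+.008*R[:,2]
up=lambda az:(lambda a:a)(pose(C,az,50,-1)[1])
# keep measured tilt: rotate about world z only
def rz(d): return Ro.from_euler('z',d,degrees=True).as_matrix()@R
St=np.array([.438,.287])
def tg(xy,z,d): return np.array([*xy,z])+.008*rz(d)[:,2],rz(d)
print('approach');plan([(T,R)])
for D in (20,40,60):
    print(D);plan([tg((.5556,-.1148),.092,0),tg((.66,-.06),.11,0),tg((.60,.03),.22,D*.5),tg((.5,.19),.22,D),tg(St,.17,D),tg(St,.08,D)],T,R,s['joints'])
E
```

```text
approach
shift [  4.  -3. 139.] rot [0. 0. 0.] rows>= 3 q [ 12.  48.  -2.  14. -87. 101.] maxstep 6 clr [199 174 139 119]
20
shift [-30.   1. -26.] rot [0. 0. 0.] rows>= 1 q [ 12.  45.  -1.  14. -91. 102.] maxstep 21 clr [203 176 132  90]
shift [  64.    6. -100.] rot [0. 0. 0.] rows>= 3 q [  14.   54.   21.   13. -105.  104.] maxstep 6 clr [179 192 161 106]
shift [ -88. -105.  -69.] rot [-0.13  0.   -0.12] rows>= 4 q [  24.   42.   13.   13. -108.  104.] maxstep 3 clr [205 235 251 165]
shift [  16. -186.  -22.] rot [-0.13  0.   -0.12] rows>= 4 q [  42.   37.    6.    7. -107.   97.] maxstep 5 clr [296 329 322 235]
shift [  60. -110.    5.] rot [0. 0. 0.] rows>= 3 q [  51.   40.    6.    0. -105.   89.] maxstep 2 clr [355 425 451 365]
shift [68. -1. 59.] rot [0. 0. 0.] rows>= 2 q [ 51.  46.   3.   0. -96.  89.] maxstep 2 clr [368 454 507 427]
40
shift [-30.   1. -26.] rot [0. 0. 0.] rows>= 1 q [ 12.  45.  -1.  14. -91. 102.] maxstep 21 clr [203 176 132  90]
shift [  64.    6. -100.] rot [0. 0. 0.] rows>= 3 q [  14.   54.   21.   13. -105.  104.] maxstep 6 clr [179 192 161 106]
shift 
[... 484 characters left out ...]
30.   1. -26.] rot [0. 0. 0.] rows>= 1 q [ 12.  45.  -1.  14. -91. 102.] maxstep 21 clr [203 176 132  90]
shift [  64.    6. -100.] rot [0. 0. 0.] rows>= 3 q [  14.   54.   21.   13. -105.  104.] maxstep 6 clr [179 192 161 106]
shift [ -87. -103.  -69.] rot [-0.39  0.01 -0.35] rows>= 4 q [ 29.  38.   1.  24. -97. 115.] maxstep 6 clr [214 242 252 167]
shift [  58. -163.  -70.] rot [-0.39  0.01 -0.35] rows>= 4 q [ 52.  29. -16.  28. -87. 115.] maxstep 6 clr [333 351 353 255]
shift [101. -62. -41.] rot [0. 0. 0.] rows>= 3 q [ 62.  34. -13.  21. -88. 108.] maxstep 3 clr [395 462 471 377]
shift [68. -1. 59.] rot [0. 0. 0.] rows>= 2 q [ 62.  41. -16.  22. -79. 105.] maxstep 2 clr [406 506 538 448]
```

>>> {"op": "servo_tool", "data": {"commands": [[[0,1,-1,35,0,0,0],[0,2,-2,70,0,0,0],[0,3,-3,105,0,0,0],[0,4,-3,139,0,0,0],[0,4,-3,139,0,0,0]]]}}

```text
time_s: 5.85
tcp_pos: [0.546, -0.1184, 0.0436]
ee_rot: [[0.568, 0.503, -0.652], [0.321, -0.864, -0.387], [-0.758, 0.01, -0.652]]
wrist_force: [0.6, -0.1, -0.4]
gripper_width: 1.002
gripper_force: 0.0
```

>>> {"op": "servo_tool", "data": {"commands": [[[1,0,0,0,0,0,0],[1,0,0,0,0,0,0],[1,0,0,0,0,0,0],[1,0,0,0,0,0,0],[1,0,0,0,0,0,0]]]}}

```text
time_s: 6.35
tcp_pos: [0.5482, -0.1173, 0.0439]
ee_rot: [[0.57, 0.503, -0.65], [0.322, -0.864, -0.387], [-0.756, 0.012, -0.654]]
wrist_force: [-0.2, 0.1, 0.8]
gripper_width: 0.628
gripper_force: 0.0
```

>>> {"op": "servo_tool", "data": {"commands": [[[1,0,0,0,0,0,0],[1,-4,0,-3,0,0,0],[1,-8,0,-7,0,0,0],[1,-15,0,-13,0,0,0],[1,-22,0,-19,0,0,0]]]}}

```text
time_s: 6.85
tcp_pos: [0.5474, -0.1172, 0.0732]
ee_rot: [[0.569, 0.503, -0.651], [0.321, -0.864, -0.387], [-0.757, 0.011, -0.653]]
wrist_force: [0.7, 0.4, -2.7]
gripper_width: 0.565
gripper_force: 30.0
```

```bash
python3 - <<'E'
from look import *
s=r.sense();print(s['tcp_pos'],s['gripper_width'],s['gripper_force'],s['wrist_force'])
c=cap('wrist')
for q in bounds(c,(45,60,20),(85,255,255))[:2]: print('green',cv2.boundingRect(q),cv2.contourArea(q))
b=cap('side');S=cap('scene')
for k in (b,S):
    for q in bounds(k,(50,60,20),(80,255,255),60)[:2]: print(cv2.boundingRect(q))
E
```

```text
[ 0.547 -0.117  0.073] 0.5650886623438686 29.99850919470191 [ 0.733  0.407 -2.747]
green (233, 160, 107, 116) 10714.5
green (232, 306, 109, 31) 2475.0
(36, 0, 89, 122)
(113, 0, 42, 104)
(525, 15, 21, 119)
(546, 73, 14, 52)
```

```bash
python3 - <<'E'
from kin import *
s=r.sense();R=s['ee_rot'];off=Ro
rel=R.T@(np.array([.5556,-.1148,.0])-np.array([.5482,-.1173,.0439]))  # cruet origin in tool
def rz(d): return Ro.from_euler('z',d,degrees=True).as_matrix()@R
def tg(x,y,z,d): return np.array([x,y,z])-rz(d)@rel,rz(d)
plan([tg(.66,-.06,.06,0),tg(.60,.03,.16,10),tg(.5,.19,.16,20),tg(.438,.287,.12,20),tg(.438,.287,.03,20),tg(.438,.287,.0185,20)])
E
```

```text
shift [  54.    6. -109.] rot [0. 0. 0.] rows>= 3 q [  14.   54.   21.   13. -105.  104.] maxstep 6 clr [179 190 161 113]
shift [ -81. -105.  -61.] rot [-0.13  0.   -0.11] rows>= 3 q [  24.   43.   13.   13. -107.  104.] maxstep 3 clr [204 234 250 165]
shift [  16. -185.  -22.] rot [-0.13  0.   -0.11] rows>= 4 q [  42.   38.    5.    7. -106.   97.] maxstep 5 clr [294 327 319 235]
shift [  52. -110.   -1.] rot [0. 0. 0.] rows>= 3 q [  51.   40.    6.   -0. -105.   89.] maxstep 2 clr [354 424 449 365]
shift [68. -1. 59.] rot [0. 0. 0.] rows>= 2 q [ 51.  46.   3.  -0. -96.  89.] maxstep 2 clr [368 454 507 427]
shift [ 9. -0.  8.] rot [0. 0. 0.] rows>= 1 q [ 51.  47.   3.  -0. -95.  89.] maxstep 0 clr [367 453 507 429]
```

>>> {"op": "servo_tool", "data": {"commands": [[[1,8,1,-16,0,0,0],[1,19,2,-38,0,0,0],[1,31,4,-63,0,0,0],[1,43,5,-88,0,0,0],[1,54,6,-109,0,0,0]]]}}

```text
time_s: 7.5
tcp_pos: [0.6529, -0.0623, 0.103]
ee_rot: [[0.569, 0.503, -0.651], [0.321, -0.864, -0.387], [-0.757, 0.011, -0.653]]
wrist_force: [0.5, 0.1, -3.9]
gripper_width: 0.566
gripper_force: 30.0
```

>>> {"op": "servo_tool", "data": {"commands": [[[1,-16,-21,-12,-0.026,0,-0.022],[1,-32,-42,-24,-0.052,0,-0.044],[1,-49,-63,-37,-0.078,0,-0.066],[1,-65,-84,-49,-0.104,0,-0.088],[1,-81,-105,-61,-0.13,0,-0.11]]]}}

```text
time_s: 8.0
tcp_pos: [0.5921, 0.0261, 0.2032]
ee_rot: [[0.504, 0.643, -0.576], [0.412, -0.766, -0.494], [-0.759, 0.012, -0.651]]
wrist_force: [-0.2, 0.3, -3.3]
gripper_width: 0.563
gripper_force: 30.0
```

>>> {"op": "servo_tool", "data": {"commands": [[[1,2,-22,-3,-0.016,0,-0.013],[1,4,-46,-6,-0.032,0,-0.027],[1,6,-70,-9,-0.05,0,-0.042],[1,8,-95,-12,-0.066,0,-0.056],[1,10,-120,-14,-0.084,0,-0.071]]]}}

```text
time_s: 8.5
tcp_pos: [0.5282, 0.1291, 0.2027]
ee_rot: [[0.457, 0.723, -0.519], [0.463, -0.691, -0.555], [-0.759, 0.013, -0.65]]
wrist_force: [0.8, 0.3, -2.9]
gripper_width: 0.563
gripper_force: 30.0
```

```bash
python3 - <<'E'
from kin import *
s=r.sense();R=s['ee_rot'];print(s['tcp_pos'],s['gripper_width'],s['wrist_force'])
R0=np.array([[.57,.503,-.65],[.322,-.864,-.387],[-.756,.012,-.654]])
rel=R0.T@(np.array([.5556,-.1148,.0])-np.array([.5482,-.1173,.0439]))
E=Ro.from_euler('z',Ro.from_matrix(R@R0.T).as_rotvec(degrees=True)[2],degrees=True).as_matrix()@R0
print('tilt err',np.degrees(Ro.from_matrix(E.T@R).magnitude()))
tg=lambda x,y,z:(np.array([x,y,z])-E@rel,E)
plan([tg(.438,.287,.12),tg(.438,.287,.035),tg(.438,.287,.0185)])
cap('side','p1.png');c=cap('scene','p2.png')
E
```

```text
[0.528 0.129 0.203] 0.5627278091652981 [ 0.801  0.288 -2.906]
tilt err 0.3026268937670213
shift [  56. -176.  -10.] rot [ 0.    0.01 -0.  ] rows>= 4 q [  50.   40.    8.   -2. -106.   86.] maxstep 4 clr [336 392 407 325]
shift [64. -1. 56.] rot [ 0. -0.  0.] rows>= 2 q [ 50.  46.   4.  -2. -98.  87.] maxstep 2 clr [364 447 500 423]
shift [12. -0. 11.] rot [ 0. -0.  0.] rows>= 1 q [ 50.  47.   4.  -2. -96.  87.] maxstep 0 clr [363 446 500 425]
```

View pics/p2.png

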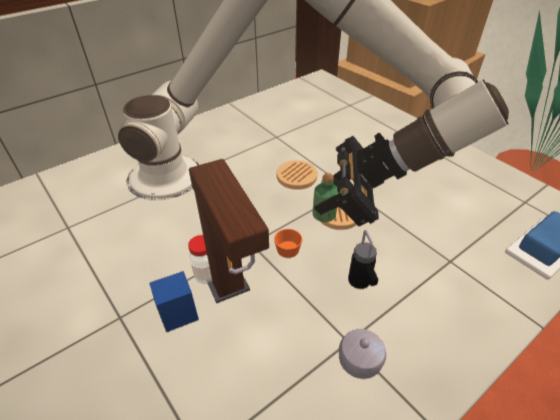

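The cruet is upright in the gripper at (326,200) in the scene view, and the other things haven't moved. Now I'll carry it over the stand and lower it.

>>> {"op": "servo_tool", "data": {"commands": [[[1,11,-35,-2,0,0,0],[1,22,-70,-4,0,0,0],[1,34,-106,-6,0,0,0],[1,45,-141,-8,0,0,0],[1,56,-176,-10,0,0.01,0]]]}}

```text
time_s: 9.1
tcp_pos: [0.4321, 0.2822, 0.1638]
ee_rot: [[0.463, 0.722, -0.515], [0.468, -0.692, -0.55], [-0.753, 0.014, -0.658]]
wrist_force: [0.9, 0.1, -3.4]
gripper_width: 0.565
gripper_force: 30.0
```

>>> {"op": "servo_tool", "data": {"commands": [[[1,12,0,11,0,0,0],[1,26,0,23,0,0,0],[1,40,-1,35,0,0,0],[1,52,-1,46,0,0,0],[1,64,-1,56,0,0,0]]]}}

```text
time_s: 9.6
tcp_pos: [0.4329, 0.281, 0.0785]
ee_rot: [[0.463, 0.722, -0.515], [0.468, -0.692, -0.55], [-0.753, 0.014, -0.658]]
wrist_force: [0.5, -1.0, -3.5]
gripper_width: 0.565
gripper_force: 30.0
```

>>> {"op": "servo_tool", "data": {"commands": [[[1,0,0,0,0,0,0],[1,3,0,3,0,0,0],[1,5,0,5,0,0,0],[1,7,0,6,0,0,0],[1,8,0,7,0,0,0]]]}}

```text
time_s: 10.1
tcp_pos: [0.433, 0.2815, 0.0692]
ee_rot: [[0.463, 0.722, -0.514], [0.469, -0.691, -0.55], [-0.752, 0.014, -0.659]]
wrist_force: [0.7, 0.7, -3.4]
gripper_width: 0.565
gripper_force: 30.0
```

```bash
python3 - <<'E'
from kin import *
s=r.sense();R=s['ee_rot'];print(s['wrist_force'],s['gripper_force'])
R0=np.array([[.57,.503,-.65],[.322,-.864,-.387],[-.756,.012,-.654]])
rel=R0.T@(np.array([.5556,-.1148,.0])-np.array([.5482,-.1173,.0439]))
print('origin est',s['tcp_pos']+R@rel)
b=cap('side')['pixels'][180:260,160:280,::-1];S=cap('scene')['pixels'][150:240,280:400,::-1]
cv2.imwrite('pics/pl.png',np.hstack([cv2.resize(b,(390,400)),cv2.resize(S,(400,400))]))
E
```

```text
[ 0.7    0.745 -3.425] 29.99835763592273
origin est [0.44  0.286 0.025]
```

View pics/pl.png

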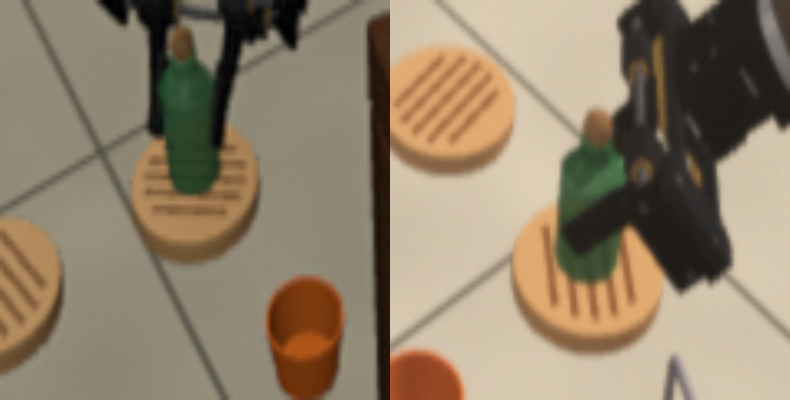

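Both views show the cruet upright just above the middle of the far stand. I'll lower it the last millimetres.

>>> {"op": "servo_tool", "data": {"commands": [[[1,1,0,1,0,0,0],[1,2,0,2,0,0,0],[1,3,0,2.6,0,0,0],[1,4,0,3.5,0,0,0],[1,4.5,0,4,0,0,0]]]}}

```text
time_s: 10.7
tcp_pos: [0.4328, 0.2812, 0.0628]
ee_rot: [[0.462, 0.722, -0.514], [0.468, -0.691, -0.55], [-0.753, 0.013, -0.658]]
wrist_force: [0.8, 0.8, -3.2]
gripper_width: 0.565
gripper_force: 30.0
```

>>> {"op": "servo_tool", "data": {"commands": [[[1,0,0,0,0,0,0],[1,0.3,0,0.3,0,0,0],[1,0.6,0,0.5,0,0,0],[1,0.8,0,0.7,0,0,0],[1,0.8,0,0.7,0,0,0]]]}}

```text
time_s: 11.2
tcp_pos: [0.4329, 0.2813, 0.0622]
ee_rot: [[0.462, 0.722, -0.514], [0.468, -0.691, -0.55], [-0.753, 0.014, -0.658]]
wrist_force: [-0.4, 0.4, -2.9]
gripper_width: 0.564
gripper_force: 30.0
```

>>> {"op": "servo_tool", "data": {"commands": [[[1,0.4,0,0.3,0,0,0],[1,0.8,0,0.6,0,0,0],[1,1.1,0,0.9,0,0,0],[1,1.1,0,0.9,0,0,0],[1,1.1,0,0.9,0,0,0]]]}}

```text
time_s: 11.7
tcp_pos: [0.4331, 0.2812, 0.062]
ee_rot: [[0.462, 0.723, -0.514], [0.468, -0.691, -0.551], [-0.753, 0.014, -0.658]]
wrist_force: [-0.1, 0.9, 5.1]
gripper_width: 0.563
gripper_force: 30.0
```

>>> {"op": "servo_tool", "data": {"commands": [[[1,0.4,0,0.3,0,0,0],[1,0.8,0,0.6,0,0,0],[1,0.8,0,0.6,0,0,0],[1,0.8,0,0.6,0,0,0],[1,0.8,0,0.6,0,0,0]]]}}

```text
time_s: 12.2
tcp_pos: [0.4331, 0.2813, 0.062]
ee_rot: [[0.461, 0.723, -0.514], [0.468, -0.69, -0.552], [-0.754, 0.014, -0.657]]
wrist_force: [-1.5, 1.7, 8.9]
gripper_width: 0.566
gripper_force: 30.0
```

>>> {"op": "servo_tool", "data": {"commands": [[[0.4,0,0,0,0,0,0],[0.3,0,0,0,0,0,0],[0.2,0,0,0,0,0,0],[0.1,0,0,0,0,0,0],[0,0,0,0,0,0,0]]]}}

```text
time_s: 12.7
tcp_pos: [0.4329, 0.2811, 0.0592]
ee_rot: [[0.462, 0.722, -0.515], [0.468, -0.692, -0.55], [-0.753, 0.014, -0.658]]
wrist_force: [0.1, -0.1, -0.0]
gripper_width: 0.875
gripper_force: 0.0
```

>>> {"op": "servo_tool", "data": {"commands": [[[0,0,0,0,0,0,0],[0,0,0,0,0,0,0],[0,0,0,0,0,0,0],[0,0,0,0,0,0,0],[0,0,0,-10,0,0,0]]]}}

```text
time_s: 13.2
tcp_pos: [0.4375, 0.2862, 0.0659]
ee_rot: [[0.461, 0.722, -0.516], [0.467, -0.692, -0.551], [-0.755, 0.013, -0.656]]
wrist_force: [0.6, -0.1, 0.3]
gripper_width: 0.998
gripper_force: 0.0
```

>>> {"op": "servo_tool", "data": {"commands": [[[0,0,0,-30,0,0,0],[0,0,0,-60,0,0,0],[0,0,0,-90,0,0,0],[0,0,0,-120,0,0,0],[0,0,0,-150,0,0,0]]]}}

```text
time_s: 13.7
tcp_pos: [0.5161, 0.3701, 0.1664]
ee_rot: [[0.463, 0.722, -0.514], [0.469, -0.691, -0.55], [-0.752, 0.014, -0.659]]
wrist_force: [1.2, 0.5, -0.1]
gripper_width: 0.996
gripper_force: 0.0
```

```bash
cat > cad.py <<'E'
from look import *
def pca(q):
    m,e=cv2.PCACompute(q.reshape(-1,2).astype(np.float32),None);return m[0],e[0]
E
python3 - <<'E'
from look import *
s=r.sense();print(s['tcp_pos'],s['gripper_width'],s['wrist_force'],s['joints'])
S=cap('scene');D=cap('side');im=S['pixels'][220:300,330:400,::-1];d=D['pixels'][170:250,170:270,::-1]
cv2.imwrite('pics/cad.png',np.hstack([cv2.resize(im,(500,571),interpolation=cv2.INTER_CUBIC),cv2.resize(d,(300,571))]))
for k in(S,D):
    for q in bounds(k,(50,60,20),(80,255,255),60)[:3]: print(cv2.boundingRect(q))
x0=[.438,.287]
print('cruet expected base/cork',[(proj(k,[*x0,.018]),proj(k,[*x0,.118])) for k in (S,D)])
E
```

```text
[0.516 0.37  0.166] 0.9956964371986916 [ 1.245  0.516 -0.124] [  49.342   51.848   32.015   -2.061 -118.918   86.377]
(529, 14, 16, 49)
(332, 185, 18, 12)
(546, 99, 14, 26)
(131, 0, 19, 40)
(94, 83, 32, 41)
(67, 0, 27, 37)
cruet expected base/cork [(array([338.221, 209.614]), array([342.069, 179.953])), (array([219.888, 215.854]), array([216.105, 189.338]))]
```

View pics/cad.png

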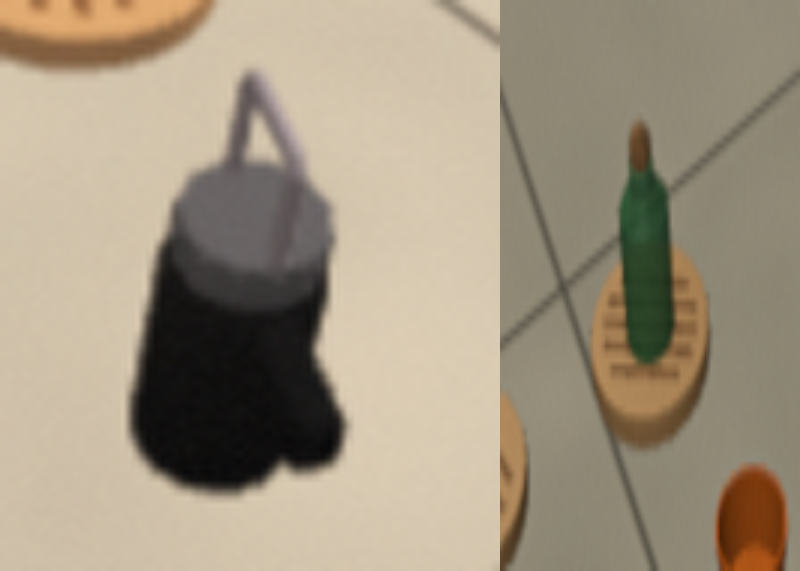

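The cruet stands upright on the far stand (side crop (645,250)). The caddy's loop corners are at scene pixels (365.3,230.1) and (372.0,243.1), the cap centre is near (365,250), and the lug is towards the lower right.

```bash
python3 - <<'E'
from kin import *
S=cap('scene');f=lambda x,y:(330+x/7.143,220+y/7.137)
a=plane(S,*f(254,76),.146);b=plane(S,*f(299,165),.146);cap_=plane(S,*f(252,215),.105)
m=(a+b)/2;d=b-a;print(a,b,'mid',m,'len',np.linalg.norm(d),'az',np.degrees(np.arctan2(d[1],d[0])),'cap',cap_)
# cap ellipse by gray mask, body bottom
hsv=cv2.cvtColor(S['pixels'],cv2.COLOR_RGB2HSV)[225:300,340:400]
k=(hsv[...,2]<60).astype(np.uint8);q=max(cv2.findContours(k,0,1)[0],key=cv2.contourArea);x,y,w,h=cv2.boundingRect(q);print('dark bbox',x+340,y+225,w,h)
for z in range(250,292,4):
    row=np.where(k[z-225])[0]
    if len(row):print(z,row.min()+340,row.max()+340)
for az in(-20,-30):
    x=-np.array([np.cos(rad(az)),np.sin(rad(az)),0]);y=np.array([-x[1],x[0],0])
    for o in (m,):
        o=np.array([o[0],o[1],0])
        print(az,'lug end',[proj(S,o+x*-.066+y*s+[0,0,z]).round(1) for s in(-.008,.008) for z in(.064,.086)],'foot',[proj(S,o+[np.cos(t)*.026,np.sin(t)*.026,0]).round(1) for t in(0,1.57,3.14,4.71)])
E
```

```text
[0.611 0.182 0.146] [0.643 0.167 0.146] mid [0.627 0.175 0.146] len 0.03562654356069245 az -25.858852869261774 cap [0.627 0.174 0.105]
dark bbox 349 254 29 34
254 353 355
258 352 374
262 352 374
266 351 373
270 350 373
274 349 375
278 349 376
282 350 376
286 354 366
-20 lug end [array([380.8, 285.1]), array([382.6, 278.6]), array([373.9, 287.1]), array([375.6, 280.6])] foot [array([367.6, 287.8]), array([367.2, 274.9]), array([351.2, 273.4]), array([351.2, 286.2])]
-30 lug end [array([375.9, 286.7]), array([377.6, 280.2]), array([368.4, 287.6]), array([370. , 281.1])] foot [array([367.6, 287.8]), array([367.2, 274.9]), array([351.2, 273.4]), array([351.2, 286.2])]
```

```bash
cat > cadp.py <<'E'
from kin import *
CO=np.array([.627,.175,0]);CAZ=-28
def lug(az=CAZ,o=CO): return o+[.049*np.cos(rad(az)),.049*np.sin(rad(az)),.075]
def hang(y,z,dy=0,th=40):
    """tool pose for loop middle at frame (0,y,z) mm with the caddy yawed dy from nominal"""
    az=np.degrees(np.arctan2(-XF[1],-XF[0]))+dy
    L=O+YF*y/1e3+np.array([0,0,z/1e3]);return pose(lug(az,L-[0,0,.146]),az+180,th)
E
python3 - <<'E'
from cadp import *
q=r.sense()['joints']
for th in(30,40,50):
    T,R=pose(lug(),CAZ+180,th);st=T-R[:,2]*.1
    print(th);plan([(np.array([.60,.36,.25]),pose(lug(),200,30)[1]),(np.array([.72,.20,.25]),pose(lug(),165,30)[1]),(st,R),(T,R)])
    for dy in(0,10,20):
        for y,z in((60,209),(-6,190)):
            k=ik(*hang(y,z,dy,th),np.array([0,52,16,-9,-103,80.]));print(dy,y,None if k is None else (k.round(),clear(k)[0]))
E
```

```text
30
shift [-29.  69. -93.] rot [0.3  0.32 0.35] rows>= 4 q [  40.   46.   45.  -11. -116.   68.] maxstep 5 clr [322 390 528 472]
shift [ 50. 191. -29.] rot [0.31 0.   0.53] rows>= 5 q [  21.   51.   57.  -20. -120.   48.] maxstep 5 clr [222 266 376 316]
shift [56. 70. 78.] rot [ 0.11 -0.    0.2 ] rows>= 3 q [  14.   49.   39.  -20. -103.   47.] maxstep 6 clr [207 249 264 228]
shift [ -0.  -0. 100.] rot [0. 0. 0.] rows>= 3 q [ 17.  48.  25. -21. -90.  49.] maxstep 4 clr [211 251 231 224]
0 60 (array([ -3.,  42.,  16.,  -5., -94.,  81.]), [217, 124, 136, 78])
0 -6 (array([  2.,  43.,  16.,  -7., -92.,  77.]), [214, 148, 132, 76])
10 60 (array([ -0.,  41.,  14.,  -1., -92.,  88.]), [221, 130, 129, 71])
10 -6 (array([  5.,  43.,  14.,  -3., -91.,  84.]), [218, 164, 133, 74])
20 60 (array([  2.,  41.,  11.,   3., -90.,  95.]), [229, 141, 122, 65])
20 -6 (array([  7.,  42.,  12.,   0., -90.,  90.]), [226, 183, 133, 70])
40
shift [-29.  69. -93.] rot [0.3  0.32 0.35] rows>= 4 q [  40.   46.   45.  -11. -116.   68.] maxstep 5 clr [322 390 528 472]
shift [ 50. 191. -29.] rot [0.31 0.   0.53] r
[... 1072 characters left out ...]
rot [ 0.15 -0.35  0.17] rows>= 3 q [   9.   63.   62.  -35. -127.   41.] maxstep 4 clr [112 151 314 260]
shift [  0.  -0. 100.] rot [0. 0. 0.] rows>= 2 q [  12.   58.   41.  -32. -112.   48.] maxstep 6 clr [124 164 266 248]
0 60 (array([  -4.,   52.,   29.,   -7., -116.,   81.]), [136, 96, 199, 127])
0 -6 (array([   1.,   53.,   30.,  -11., -115.,   77.]), [134, 119, 203, 131])
10 60 (array([  -0.,   52.,   26.,   -2., -114.,   88.]), [142, 109, 192, 121])
10 -6 (array([   4.,   53.,   27.,   -5., -114.,   84.]), [142, 144, 204, 129])
20 60 (array([   3.,   51.,   22.,    4., -111.,   95.]), [156, 131, 184, 114])
20 -6 (array([   7.,   53.,   24.,    0., -111.,   90.]), [157, 169, 204, 126])
```

>>> {"op": "servo_tool", "data": {"commands": [[[0,-6,14,-19,0.06,0.064,0.07],[0,-12,28,-37,0.12,0.128,0.14],[0,-17,41,-56,0.18,0.192,0.21],[0,-23,55,-74,0.24,0.256,0.28],[0,-29,69,-93,0.3,0.32,0.35]]]}}

```text
time_s: 14.35
tcp_pos: [0.5996, 0.3585, 0.2486]
ee_rot: [[0.816, 0.337, -0.469], [0.291, -0.941, -0.171], [-0.499, 0.003, -0.867]]
wrist_force: [0.0, -0.7, -0.1]
gripper_width: 0.996
gripper_force: 0.0
```

>>> {"op": "servo_tool", "data": {"commands": [[[0,10,38,-6,0.062,0,0.106],[0,20,76,-12,0.124,0,0.212],[0,30,115,-17,0.186,0,0.318],[0,40,153,-23,0.248,0,0.424],[0,50,191,-29,0.31,0,0.53]]]}}

```text
time_s: 14.85
tcp_pos: [0.7191, 0.1978, 0.2487]
ee_rot: [[0.834, -0.268, -0.483], [-0.232, -0.964, 0.134], [-0.501, 0.001, -0.866]]
wrist_force: [0.6, 0.5, 1.2]
gripper_width: 1.002
gripper_force: 0.0
```

>>> {"op": "servo_tool", "data": {"commands": [[[0,14,15,16,0.026,-0.034,0.038],[0,28,29,32,0.052,-0.068,0.076],[0,43,44,48,0.078,-0.102,0.114],[0,57,58,64,0.104,-0.136,0.152],[0,71,73,80,0.13,-0.17,0.19]]]}}

```text
time_s: 15.35
tcp_pos: [0.7198, 0.1227, 0.1432]
ee_rot: [[0.673, -0.477, -0.564], [-0.368, -0.879, 0.305], [-0.641, 0.002, -0.767]]
wrist_force: [-0.1, -0.5, 0.3]
gripper_width: 0.999
gripper_force: 0.0
```

```bash
python3 - <<'E'
from cadp import *
from look import bounds
s=r.sense();print(s['tcp_pos'],s['ee_rot'][:,2],s['joints'])
c=cap('wrist','w2.png')
hsv=cv2.cvtColor(c['pixels'],cv2.COLOR_RGB2HSV)[:260];k=(hsv[...,2]<45).astype(np.uint8)
for q in sorted(cv2.findContours(k,0,1)[0],key=cv2.contourArea)[::-1][:4]:print(cv2.boundingRect(q),cv2.contourArea(q))
x=-np.array([np.cos(rad(CAZ)),np.sin(rad(CAZ)),0]);y=np.array([-x[1],x[0],0])
for n,p in dict(lugtip=(-.066,0,.075),lugL=(-.066,-.008,.086),lugR=(-.066,.008,.086),lugbL=(-.066,-.008,.064),foot=(-.026,0,0),fL=(0,-.026,0),fR=(0,.026,0),loop=(0,0,.146)).items():
    print(n,proj(c,CO+x*p[0]+y*p[1]+[0,0,p[2]]).round(0))
E
```

```text
[0.72  0.123 0.143] [-0.564  0.305 -0.767] [  11.367   55.077   49.288  -26.753 -114.412   45.5  ]
(258, 164, 56, 90) 4026.0
(0, 246, 121, 14) 1342.0
(452, 246, 108, 14) 1185.5
(171, 239, 34, 21) 443.0
lugtip [283. 201.]
lugL [272. 214.]
lugR [294. 214.]
lugbL [272. 189.]
foot [284. 161.]
fL [259. 179.]
fR [310. 178.]
loop [284. 326.]
```

View pics/w2.png

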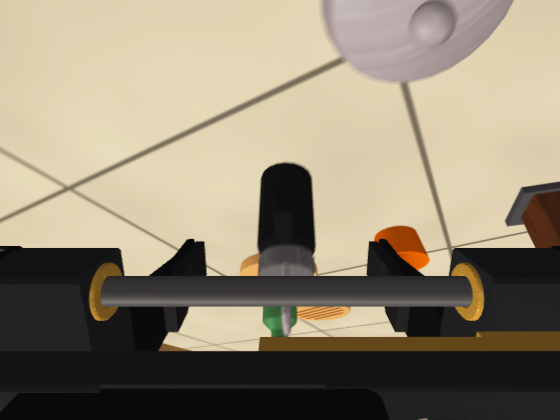

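The caddy body is centred at x≈286, against 284.5 predicted. The loop is seen edge-on at x≈286, so the position and yaw estimates are good. I'll check the lug edges by number.

```bash
python3 - <<'E'
from cadp import *
g=cv2.imread('pics/w2.png').sum(2)
for v in (180,190,197,204,211,220):print(v,g[v,254:318:2])
for v in (262,305,320,330):print(v,g[v,270:306:2])
s=r.sense();T,R=pose(lug(),CAZ+180,40);plan([(T,s['ee_rot'])])
E
```

```text
180 [629 629 629 472  57  57  48  55  48  48  45  47  45  48  41  44  45  46
  43  46  41  43  46  45  49  47  49  45  85 513 601 599]
190 [629 629 621 343  57  61  57  52  55  53  45  46  42  41  45  44  36  46
  43  37  46  43  45  39  46  43  41  43  43 415 600 599]
197 [628 627 611 210  58  58  49  53  52  50  54  42  45  39  41  51  44  48
  43  43  36  45  41  44  40  42  41  38  47 290 600 601]
204 [621 620 583 134  54  54  54  50  53  50  49  46  47  43  43  47  45  44
  46  44  39  44  43  41  41  40  39  39  44 187 567 602]
211 [613 614 528  60  59  53  56  51  51  51  62  59  54  55  52  56  56  56
  52  51  43  44  40  40  46  39  44  41  42 128 532 603]
220 [603 602 419  59  60  56  50  52  46  55  69  72  70  73  71  70  70  65
  65  57  47  44  45  42  39  46  40  44  41  57 449 602]
262 [242 228 209 206 203 204 224 243 239 216 212 208 200 201 218 217 202 190]
305 [269 268 268 266 268 269 269 271 271 267 265 265 268 271 279 275 274 278]
320 [345 313 280 261 254 266 454 499 403 351 299 269 237 301 611 575 488 496]
330 [476 258 231 211 200 202 274 503 514 413 412 623 627 628 631 628 631 633]
shift [-4. -7. 94.] rot [0. 0. 0.] rows>= 2 q [  14.   53.   33.  -27. -101.   49.] maxstep 5 clr [165 205 247 231]
```

```bash
python3 - <<'E'
from cadp import *
s=r.sense();print(s['tcp_pos'],s['ee_rot'],s['time_s'],s['wrist_force'],lug());T,R=pose(lug(),CAZ+180,40);print(T,s['ee_rot'].T@(T-s['tcp_pos']))
c=cap('wrist');P=s['tcp_pos']+s['ee_rot'][:,2]*.1;print(proj(c,P),proj(c,s['tcp_pos']))
E
```

```text
[0.719 0.118 0.138] [[ 0.665 -0.483 -0.57 ]
 [-0.373 -0.876  0.307]
 [-0.647  0.008 -0.762]] 15.4 [-0.25  -3.522 -4.283] [0.67  0.152 0.075]
[0.666 0.154 0.069] [-0.004 -0.007  0.094]
[286.442 209.438] [286.524 265.037]
```

>>> {"op": "servo_tool", "data": {"commands": [[[0,0,0,0,0,0,0],[0,0,0,0,0,0,0],[0,0,0,0,0,0,0],[0,0,0,0,0,0,0],[0,0,0,0,0,0,0]]]}}

```text
time_s: 15.95
tcp_pos: [0.7208, 0.1242, 0.1456]
ee_rot: [[0.678, -0.475, -0.561], [-0.366, -0.88, 0.303], [-0.638, -0.0, -0.77]]
wrist_force: [-0.3, 0.3, 0.9]
gripper_width: 1.0
gripper_force: 0.0
```

```bash
python3 - <<'E'
from cadp import *
s=r.sense();T,R=pose(lug(),CAZ+180,40);print(s['tcp_pos'],s['wrist_force']);plan([(T,R)])
c=cap('wrist','w3.png');g=c['pixels'].astype(int).sum(2)
x=-np.array([np.cos(rad(CAZ)),np.sin(rad(CAZ)),0]);y=np.array([-x[1],x[0],0])
for n,p in dict(lugL=(-.066,-.008,.086),lugR=(-.066,.008,.086),lugT=(-.05,0,.086),fL=(0,-.026,0.02),fR=(0,.026,0.02)).items(): print(n,proj(c,CO+x*p[0]+y*p[1]+[0,0,p[2]]).round(0))
for v in (180,190,200,210,216,222,228):
    d=np.where(g[v,240:330]<100)[0]+240;l=[u for u in d if 62<=cv2.blur(g[v:v+1].astype(np.float32),(3,1))[0,u]<90]
    print(v,d.min(),d.max(),'lug-bright',(min(l),max(l),len(l)) if l else None)
E
```

```text
[0.721 0.124 0.146] [-0.324  0.289  0.898]
shift [ 1. -0. 99.] rot [-0.   -0.01 -0.  ] rows>= 2 q [  14.   53.   33.  -26. -101.   50.] maxstep 5 clr [168 209 247 233]
lugL [274. 212.]
lugR [297. 212.]
lugT [286. 223.]
fL [260. 193.]
fR [312. 193.]
180 263 311 lug-bright (np.int64(263), np.int64(263), 1)
190 262 312 lug-bright None
200 262 312 lug-bright (np.int64(262), np.int64(312), 2)
210 261 313 lug-bright None
216 261 313 lug-bright (np.int64(261), np.int64(292), 19)
222 260 314 lug-bright (np.int64(276), np.int64(313), 18)
228 260 314 lug-bright (np.int64(276), np.int64(292), 17)
```

>>> {"op": "servo_tool", "data": {"commands": [[[0,0,0,25,0,0,0],[0,0,-1,50,0,0,0],[0,1,-1,75,0,-0.01,0],[0,1,-1,97,0,-0.01,0],[0,1,-1,97,0,-0.01,0]]]}}

```text
time_s: 16.5
tcp_pos: [0.6648, 0.1543, 0.0673]
ee_rot: [[0.667, -0.474, -0.574], [-0.363, -0.88, 0.306], [-0.65, 0.004, -0.76]]
wrist_force: [0.3, 0.2, -0.3]
gripper_width: 1.003
gripper_force: 0.0
```

>>> {"op": "servo_tool", "data": {"commands": [[[0.5,0,0,0,0,0,0],[0.6,0,0,0,0,0,0],[0.7,0,0,0,0,0,0],[0.7,0,0,0,0,0,0],[0.7,0,0,0,0,0,0]]]}}

```text
time_s: 17.0
tcp_pos: [0.6678, 0.153, 0.0699]
ee_rot: [[0.672, -0.476, -0.568], [-0.364, -0.879, 0.307], [-0.646, 0.0, -0.764]]
wrist_force: [0.2, 0.4, 1.4]
gripper_width: 0.629
gripper_force: 0.0
```

>>> {"op": "servo_tool", "data": {"commands": [[[0.8,0,0,0,0,0,0],[0.9,0,0,0,0,0,0],[1,0,0,0,0,0,0],[1,0,0,0,0,0,0],[1,0,0,0,0,0,0]]]}}

```text
time_s: 17.5
tcp_pos: [0.6674, 0.1532, 0.0695]
ee_rot: [[0.671, -0.476, -0.569], [-0.363, -0.88, 0.307], [-0.646, 0.001, -0.763]]
wrist_force: [2.0, 2.5, -1.2]
gripper_width: 0.184
gripper_force: 29.8
```

>>> {"op": "servo_tool", "data": {"commands": [[[1,0,0,0,0,0,0],[1,0,0,0,0,0,0],[1,0,0,0,0,0,0],[1,0,0,0,0,0,0],[1,0,0,0,0,0,0]]]}}

```text
time_s: 18.0
tcp_pos: [0.6675, 0.1532, 0.0695]
ee_rot: [[0.671, -0.476, -0.569], [-0.363, -0.88, 0.307], [-0.646, 0.001, -0.763]]
wrist_force: [-0.1, 0.1, -0.1]
gripper_width: 0.181
gripper_force: 29.8
```

```bash
cat >> cadp.py <<'E'
Rg=np.array([[.671,-.476,-.569],[-.363,-.88,.307],[-.646,.001,-.763]]);Rg=Ro.from_matrix(Rg).as_matrix()
REL=Rg.T@(np.array([.6271,.1749,.146])-np.array([.6675,.1532,.0695]))
def tl(L,d): 
    R=Ro.from_euler('z',d,degrees=True).as_matrix()@Rg;return np.array(L)-R@REL,R
def fr(x,y,z): return O+XF*x/1e3+YF*y/1e3+np.array([0,0,z/1e3])
E
python3 - <<'E'
from cadp import *
plan([tl([.6271,.1749,.24],0),tl([.685,.02,.24],10),tl(fr(-110,70,240),21),tl(fr(0,65,235),21),tl(fr(0,65,209),21),tl(fr(0,2,209),21)])
E
```

```text
shift [-61.   0. -72.] rot [-0. -0. -0.] rows>= 2 q [  14.   49.   38.  -28. -110.   45.] maxstep 2 clr [189 229 247 222]
shift [ 95. 101. -80.] rot [-0.11  0.   -0.13] rows>= 4 q [   6.   58.   55.  -19. -124.   60.] maxstep 5 clr [118 159 256 204]
shift [ 30. 197. -25.] rot [-0.12  0.   -0.15] rows>= 5 q [  -4.   59.   53.   -3. -123.   86.] maxstep 6 clr [ 78 105 279 200]
shift [-80. -14.  74.] rot [0. 0. 0.] rows>= 3 q [  -2.   46.   24.   -4. -108.   85.] maxstep 9 clr [112 121 173 100]
shift [17. -0. 20.] rot [0. 0. 0.] rows>= 1 q [  -2.   47.   22.   -3. -105.   85.] maxstep 1 clr [177 115 166 100]
shift [  4. -63.  -3.] rot [0. 0. 0.] rows>= 2 q [   2.   47.   23.   -6. -106.   81.] maxstep 1 clr [178 123 167 100]
```

>>> {"op": "servo_tool", "data": {"commands": [[[1,-3,0,-4,0,0,0],[1,-10,0,-12,0,0,0],[1,-25,0,-30,0,0,0],[1,-43,0,-51,0,0,0],[1,-61,0,-72,0,0,0]]]}}

```text
time_s: 18.5
tcp_pos: [0.6675, 0.1532, 0.1655]
ee_rot: [[0.671, -0.476, -0.568], [-0.364, -0.88, 0.306], [-0.646, 0.001, -0.764]]
wrist_force: [0.0, 0.5, -1.7]
gripper_width: 0.182
gripper_force: 29.8
```

>>> {"op": "servo_tool", "data": {"commands": [[[1,0,0,0,0,0,0],[1,0,0,0,0,0,0],[1,0,0,0,0,0,0],[1,0,0,0,0,0,0],[1,0,0,0,0,0,0]]]}}

```text
time_s: 19.0
tcp_pos: [0.667, 0.1532, 0.1625]
ee_rot: [[0.669, -0.476, -0.571], [-0.364, -0.88, 0.306], [-0.648, 0.003, -0.762]]
wrist_force: [0.1, -0.1, -1.6]
gripper_width: 0.182
gripper_force: 29.8
```

```bash
python3 - <<'E'
from cadp import *
s=r.sense();print(s['tcp_pos'],s['gripper_width'],s['wrist_force'],s['moment'])
print('loop est',s['tcp_pos']+s['ee_rot']@REL)
plan([tl([.665,.02,.24],10),tl(fr(-85,75,240),21),tl(fr(0,65,235),21),tl(fr(0,65,212),21)])
S=cap('scene');g=cv2.cvtColor(S['pixels'],cv2.COLOR_RGB2HSV)
L=s['tcp_pos']+s['ee_rot']@REL;x=np.array([-np.cos(rad(-28.3)),-np.sin(rad(-28.3)),0])
print('pred corners',proj(S,L+x*.019),proj(S,L-x*.019),'capC',proj(S,L-[0,0,.041]))
# topmost pixels of loop: non-tile colours near prediction
u,v=proj(S,L).astype(int);w=g[v-14:v+16,u-14:u+16,1];print(w[::2,::2]); print(u-14,v-14)
E
```

```text
[0.667 0.153 0.162] 0.1817743928572264 [ 0.141 -0.113 -1.584] [-0.796 -1.579 -0.039]
loop est [0.627 0.175 0.239]
shift [ 81. 110. -70.] rot [-0.11  0.   -0.13] rows>= 4 q [   6.   55.   49.  -18. -120.   61.] maxstep 4 clr [136 177 251 190]
shift [ 25. 198. -21.] rot [-0.12  0.   -0.15] rows>= 5 q [  -4.   56.   44.   -3. -119.   86.] maxstep 6 clr [109 118 255 178]
shift [-61. -17.  58.] rot [0. 0. 0.] rows>= 2 q [  -2.   46.   24.   -4. -108.   85.] maxstep 6 clr [131 126 173 100]
shift [15. -0. 18.] rot [0. 0. 0.] rows>= 1 q [  -2.   47.   22.   -3. -105.   85.] maxstep 1 clr [178 117 166 100]
pred corners [372.592 196.051] [379.309 209.406] capC [372.539 218.25 ]
[[ 47  47  47  47  48  49  48  48  46  45  46  46  46  47  46]
 [ 48  47  47  47  47  49  49  49  46  46  46  46  47  47  46]
 [ 47  48  47  47  47  47  48  47  46  46  46  46  47  46  46]
 [ 47  46  46  48  48  47  46  47  47  47  46  47  46  48  47]
 [ 50  46  46  47  46  41  27  42  46  47  46  46  48  46  46]
 [ 53  52  47  47  46  34  23  31  46  45  46  46  46  46  46]
 [ 47  52  51  48  46  30  31  25  41  45  46  46  44  45  45]
 [ 48  47  49  52  47  26  47  25  30  44  45  45  45  46  46]
 [ 47  47  47  46  43  30  45  44  22  40  46  46  46  45  46]
 [ 57  46  47  47  38  33  52  48  30  23  45  46  46  45  46]
 [ 73  47  47  46  34  37  47  53  40  23  45  46  46  46  45]
 [107  48  46  44  26  38  42  46  43  25  45  45  47  46  45]
 [115  42  25  14  18  19  14  18  24  26  50  49  47  46  45]
 [110  19  14  14  17  17  16  12  21  24  33  50  51  47  46]
 [ 41  14  14  14  14  17  12  17  24  19  14  41  50  49  47]]
361 188
```

>>> {"op": "servo_tool", "data": {"commands": [[[1,12,16,-10,-0.016,0,-0.02],[1,29,39,-25,-0.04,0,-0.046],[1,47,64,-41,-0.064,0,-0.075],[1,65,88,-56,-0.088,0,-0.104],[1,81,110,-70,-0.11,0,-0.13]]]}}

```text
time_s: 19.55
tcp_pos: [0.7096, 0.0042, 0.1644]
ee_rot: [[0.723, -0.319, -0.613], [-0.244, -0.948, 0.205], [-0.647, 0.001, -0.763]]
wrist_force: [-0.3, 0.1, -1.6]
gripper_width: 0.182
gripper_force: 29.9
```

>>> {"op": "servo_tool", "data": {"commands": [[[1,2,18,-2,-0.011,0,-0.014],[1,5,38,-4,-0.023,0,-0.029],[1,7,58,-6,-0.035,0,-0.044],[1,10,78,-8,-0.047,0,-0.059],[1,12,98,-10,-0.06,0,-0.075]]]}}

```text
time_s: 20.05
tcp_pos: [0.6927, -0.0929, 0.1642]
ee_rot: [[0.743, -0.227, -0.63], [-0.171, -0.974, 0.148], [-0.647, -0.002, -0.763]]
wrist_force: [0.6, 0.3, -0.9]
gripper_width: 0.18
gripper_force: 29.9
```

>>> {"op": "servo_tool", "data": {"commands": [[[1,2,20,-2,-0.012,0,-0.015],[1,5,42,-4,-0.025,0,-0.031],[1,8,64,-7,-0.038,0,-0.047],[1,11,84,-9,-0.05,0,-0.063],[1,13,100,-11,-0.06,0,-0.075]]]}}

```text
time_s: 20.55
tcp_pos: [0.6865, -0.1946, 0.1639]
ee_rot: [[0.756, -0.133, -0.64], [-0.098, -0.991, 0.09], [-0.647, -0.005, -0.763]]
wrist_force: [-0.2, -0.8, -1.2]
gripper_width: 0.182
gripper_force: 29.8
```

>>> {"op": "servo_tool", "data": {"commands": [[[1,0,0,0,0,0,0],[1,0,0,0,0,0,0],[1,0,0,0,0,0,0],[1,0,0,0,0,0,0],[1,0,0,0,0,0,0]]]}}

```text
time_s: 21.05
tcp_pos: [0.6869, -0.1926, 0.165]
ee_rot: [[0.757, -0.132, -0.64], [-0.098, -0.991, 0.089], [-0.646, -0.005, -0.764]]
wrist_force: [0.7, 0.8, -2.2]
gripper_width: 0.181
gripper_force: 29.8
```

```bash
python3 - <<'E'
from cadp import *
s=r.sense();print(s['tcp_pos'],s['gripper_width'],s['wrist_force'])
L=s['tcp_pos']+s['ee_rot']@REL;print('loop est frame',tf([L])*1e3)
plan([tl(fr(0,65,235),21),tl(fr(0,65,210),21)])
E
```

```text
[ 0.687 -0.193  0.165] 0.18131175230567384 [ 0.681  0.781 -2.205]
loop est frame [[-93.951  73.319 241.476]]
shift [-67. -16.  65.] rot [-0.01 -0.    0.  ] rows>= 2 q [  -2.   46.   24.   -4. -108.   85.] maxstep 7 clr [124 125 173 100]
shift [16. -0. 19.] rot [0. 0. 0.] rows>= 1 q [  -2.   47.   22.   -3. -105.   85.] maxstep 1 clr [177 116 166 100]
```

>>> {"op": "servo_tool", "data": {"commands": [[[1,-11,-3,11,0,0,0],[1,-27,-7,26,0,0,0],[1,-43,-11,42,-0.01,0,0],[1,-57,-14,55,-0.01,0,0],[1,-67,-16,65,-0.01,0,0]]]}}

```text
time_s: 21.55
tcp_pos: [0.5955, -0.1644, 0.1593]
ee_rot: [[0.757, -0.126, -0.641], [-0.098, -0.992, 0.079], [-0.646, 0.003, -0.764]]
wrist_force: [-0.2, -0.8, -1.9]
gripper_width: 0.178
gripper_force: 29.8
```

>>> {"op": "servo_tool", "data": {"commands": [[[1,4,0,5,0,0,0],[1,9,0,11,0,0,0],[1,16,0,19,0,0,0],[1,16,0,19,0,0,0],[1,16,0,19,0,0,0]]]}}

```text
time_s: 22.05
tcp_pos: [0.5965, -0.1655, 0.1326]
ee_rot: [[0.756, -0.127, -0.642], [-0.099, -0.992, 0.079], [-0.647, 0.003, -0.762]]
wrist_force: [-0.6, 0.0, -1.2]
gripper_width: 0.178
gripper_force: 29.8
```

```bash
python3 - <<'E'
from cadp import *
s=r.sense();print(s['tcp_pos'],s['gripper_width'],s['wrist_force'])
L=s['tcp_pos']+s['ee_rot']@REL;print('loop est frame',tf([L])*1e3)
plan([tl(fr(0,35,209),21),tl(fr(0,3,209),21)])
np.set_printoptions(linewidth=200)
for n in('scene','side'):
    c=cap(n,'pre_'+n+'.png');h=cv2.cvtColor(c['pixels'],cv2.COLOR_RGB2HSV)
    x=-np.array([np.cos(rad(-7.2)),np.sin(rad(-7.2)),0])
    print(n,'loop ends',proj(c,L+x*.019),proj(c,L-x*.019),'nose',proj(c,fr(0,18,199)),'pivot',proj(c,fr(0,18,249)),'spine',proj(c,fr(0,-24,220)),'bottom',proj(c,fr(0,0,185)))
    m=cv2.inRange(h,(15,120,90),(30,255,255));m[:, :150]=0
    for q in sorted(cv2.findContours(m,0,1)[0],key=cv2.contourArea)[::-1][:6]:print('brass?',cv2.boundingRect(q),cv2.contourArea(q))
E
```

```text
[ 0.597 -0.165  0.133] 0.17801619573365748 [-0.639  0.015 -1.222]
loop est frame [[ -0.03   65.556 209.122]]
shift [  2. -31.  -2.] rot [ 0.  0. -0.] rows>= 1 q [  -0.   47.   23.   -5. -105.   83.] maxstep 1 clr [177 119 166 100]
shift [  2. -32.  -2.] rot [0. 0. 0.] rows>= 1 q [   2.   47.   23.   -6. -106.   81.] maxstep 1 clr [179 135 169 100]
scene loop ends [197.838 267.344] [206.802 282.849] nose [229.507 268.979] pivot [226.724 249.797] spine [251.292 252.921] bottom [239.813 270.467]
brass? (338, 15, 146, 105) 2399.0
brass? (442, 110, 35, 32) 344.5
brass? (421, 15, 18, 46) 110.0
brass? (411, 0, 33, 14) 103.0
brass? (466, 0, 21, 28) 56.5
brass? (414, 24, 12, 13) 33.5
side loop ends [338.629 240.958] [353.335 235.752] nose [336.466 228.57 ] pivot [337.707 211.815] spine [329.212 210.858] bottom [332.829 228.33 ]
brass? (512, 339, 48, 70) 1661.5
brass? (150, 225, 29, 30) 661.5
brass? (201, 205, 38, 27) 539.5
brass? (368, 214, 23, 23) 70.5
brass? (334, 209, 7, 19) 34.0
brass? (214, 188, 4, 6) 8.0
```

>>> {"op": "servo_tool", "data": {"commands": [[[1,0,-6,0,0,0,0],[1,1,-14,-1,0,0,0],[1,1,-22,-1,0,0,0],[1,2,-31,-2,0,0,0],[1,2,-31,-2,0,0,0]]]}}

```text
time_s: 22.65
tcp_pos: [0.6037, -0.1332, 0.134]
ee_rot: [[0.758, -0.125, -0.641], [-0.097, -0.992, 0.078], [-0.645, 0.003, -0.764]]
wrist_force: [0.4, -0.2, -0.7]
gripper_width: 0.177
gripper_force: 29.8
```

>>> {"op": "servo_tool", "data": {"commands": [[[1,0,-6,0,0,0,0],[1,1,-12,-1,0,0,0],[1,1,-18,-1,0,0,0],[1,1,-22,-1,0,0,0],[1,1,-22,-1,0,0,0]]]}}

```text
time_s: 23.15
tcp_pos: [0.6075, -0.1132, 0.1341]
ee_rot: [[0.757, -0.126, -0.641], [-0.098, -0.992, 0.079], [-0.646, 0.003, -0.764]]
wrist_force: [-1.1, -3.4, -1.3]
gripper_width: 0.182
gripper_force: 29.9
```

```bash
cat > chk.py <<'E'
from cadp import *
s=r.sense();print(s['tcp_pos'],s['gripper_width'],s['wrist_force'],s['time_s'])
L=s['tcp_pos']+s['ee_rot']@REL;print('loop est frame',tf([L])*1e3)
c=cap('side');h=cv2.cvtColor(c['pixels'],cv2.COLOR_RGB2HSV)
m=cv2.inRange(h,(15,120,90),(30,255,255));m[:,:320]=0;m[:,350:]=0;m[:195]=0;m[245:]=0
v,u=np.where(m);print('gate px',[(a,u[v==a].min(),u[v==a].max()) for a in sorted(set(v))])
g=tf([L])[0]*1e3
plan([tl(fr(0,3,208),21),tl(fr(0,-6,196),21),tl(fr(0,-4,189),21)])
E
python3 chk.py
```

```text
[ 0.607 -0.113  0.134] 0.18185906007335095 [-1.097 -3.433 -1.301] 23.15
loop est frame [[  0.501  12.251 210.577]]
gate px [(np.int64(209), np.int64(339), np.int64(340)), (np.int64(210), np.int64(334), np.int64(340)), (np.int64(211), np.int64(334), np.int64(340)), (np.int64(212), np.int64(334), np.int64(340)), (np.int64(213), np.int64(335), np.int64(340)), (np.int64(214), np.int64(335), np.int64(337)), (np.int64(215), np.int64(335), np.int64(337)), (np.int64(216), np.int64(335), np.int64(336)), (np.int64(217), np.int64(335), np.int64(336)), (np.int64(218), np.int64(335), np.int64(336)), (np.int64(219), np.int64(334), np.int64(335)), (np.int64(220), np.int64(334), np.int64(335)), (np.int64(221), np.int64(334), np.int64(335)), (np.int64(222), np.int64(333), np.int64(334))]
shift [  3. -10.   1.] rot [ 0. -0.  0.] rows>= 1 q [   2.   47.   23.   -6. -106.   81.] maxstep 0 clr [180 146 171 100]
shift [ 8. -9.  9.] rot [0. 0. 0.] rows>= 1 q [   3.   48.   23.   -7. -105.   80.] maxstep 0 clr [177 148 172 101]
shift [4. 2. 5.] rot [0. 0. 0.] rows>= 1 q [   3.   48.   23.   -7. -104.   81.] maxstep 0 clr [174 144 171 104]
```

>>> {"op": "servo_tool", "data": {"commands": [[[1,0,-4,0,0,0,0],[1,1,-8,0,0,0,0],[1,1,-12,0,0,0,0],[1,2,-14,1,0,0,0],[1,2,-14,1,0,0,0]]]}}

```text
time_s: 23.7
tcp_pos: [0.6101, -0.099, 0.1312]
ee_rot: [[0.757, -0.126, -0.641], [-0.098, -0.992, 0.079], [-0.646, 0.003, -0.764]]
wrist_force: [0.4, -3.2, -2.3]
gripper_width: 0.186
gripper_force: 29.9
```

```bash
python3 chk.py
```

```text
[ 0.61  -0.099  0.131] 0.18635472974139422 [ 0.429 -3.246 -2.311] 23.7
loop est frame [[  0.911  -2.198 207.663]]
gate px [(np.int64(209), np.int64(339), np.int64(340)), (np.int64(210), np.int64(334), np.int64(340)), (np.int64(211), np.int64(334), np.int64(340)), (np.int64(212), np.int64(334), np.int64(340)), (np.int64(213), np.int64(334), np.int64(339)), (np.int64(214), np.int64(334), np.int64(336)), (np.int64(215), np.int64(334), np.int64(335)), (np.int64(216), np.int64(333), np.int64(334)), (np.int64(217), np.int64(332), np.int64(334)), (np.int64(218), np.int64(331), np.int64(333)), (np.int64(219), np.int64(331), np.int64(332))]
shift [ 0.  5. -0.] rot [ 0. -0.  0.] rows>= 1 q [   2.   47.   23.   -6. -106.   81.] maxstep 0 clr [180 149 172 100]
shift [ 8. -9.  9.] rot [0. 0. 0.] rows>= 1 q [   3.   48.   23.   -7. -105.   80.] maxstep 0 clr [177 148 172 101]
shift [4. 2. 5.] rot [0. 0. 0.] rows>= 1 q [   3.   48.   23.   -7. -104.   81.] maxstep 0 clr [174 144 171 104]
```

>>> {"op": "servo_tool", "data": {"commands": [[[1,0,-3,0,0,0,0],[1,0,-6,0,0,0,0],[1,2,-6,3,0,0,0],[1,5,-6,6,0,0,0],[1,8,-6,9,0,0,0]]]}}

```text
time_s: 24.25
tcp_pos: [0.611, -0.0928, 0.1193]
ee_rot: [[0.757, -0.127, -0.641], [-0.098, -0.992, 0.08], [-0.646, 0.003, -0.763]]
wrist_force: [-0.6, -0.3, -2.3]
gripper_width: 0.178
gripper_force: 29.8
```

```bash
python3 chk.py
```

```text
[ 0.611 -0.093  0.119] 0.17795495744495846 [-0.605 -0.272 -2.265] 24.25
loop est frame [[  1.357  -8.386 195.84 ]]
gate px [(np.int64(209), np.int64(339), np.int64(340)), (np.int64(210), np.int64(334), np.int64(340)), (np.int64(211), np.int64(334), np.int64(340)), (np.int64(212), np.int64(334), np.int64(340)), (np.int64(213), np.int64(335), np.int64(339)), (np.int64(214), np.int64(335), np.int64(337)), (np.int64(215), np.int64(336), np.int64(337)), (np.int64(216), np.int64(336), np.int64(337)), (np.int64(217), np.int64(336), np.int64(337)), (np.int64(218), np.int64(336), np.int64(337)), (np.int64(219), np.int64(336), np.int64(337)), (np.int64(220), np.int64(336), np.int64(337)), (np.int64(221), np.int64(336), np.int64(337)), (np.int64(222), np.int64(336), np.int64(337)), (np.int64(223), np.int64(336), np.int64(337)), (np.int64(224), np.int64(336), np.int64(337)), (np.int64(225), np.int64(335), np.int64(337)), (np.int64(226), np.int64(335), np.int64(337)), (np.int64(227), np.int64(335), np.int64(337))]
shift [ -8.  11. -10.] rot [0. 0. 0.] rows>= 1 q [   2.   47.   23.   -6. -106.   81.] maxstep 0 clr [178 149 171 101]
shift [ 8. -9.  9.] rot [0. 0. 0.] rows>= 1 q [   3.   48.   23.   -7. -105.   80.] maxstep 0 clr [177 148 172 101]
shift [4. 2. 5.] rot [0. 0. 0.] rows>= 1 q [   3.   48.   23.   -7. -104.   81.] maxstep 0 clr [174 144 171 104]
```

The gate has shut behind the bar and the side push is gone. I'll lower the bar onto the seat.

>>> {"op": "servo_tool", "data": {"commands": [[[1,1,2,1,0,0,0],[1,1.5,4,1.5,0,0,0],[1,2,5,2.4,0,0,0],[1,2.6,5,3,0,0,0],[1,2.6,5,3,0,0,0]]]}}

```text
time_s: 24.8
tcp_pos: [0.6104, -0.0986, 0.1158]
ee_rot: [[0.757, -0.127, -0.641], [-0.099, -0.992, 0.08], [-0.646, 0.003, -0.763]]
wrist_force: [-0.4, 1.2, -2.1]
gripper_width: 0.18
gripper_force: 29.8
```

>>> {"op": "servo_tool", "data": {"commands": [[[1,0.3,0,0.4,0,0,0],[1,0.6,0,0.8,0,0,0],[1,0.6,0,0.8,0,0,0],[1,0.6,0,0.8,0,0,0],[1,0.6,0,0.8,0,0,0]]]}}

```text
time_s: 25.3
tcp_pos: [0.6103, -0.0986, 0.1151]
ee_rot: [[0.757, -0.126, -0.641], [-0.099, -0.992, 0.079], [-0.646, 0.003, -0.763]]
wrist_force: [0.4, 0.2, 0.3]
gripper_width: 0.179
gripper_force: 29.8
```

```bash
python3 chk.py|head -2
```

```text
[ 0.61  -0.099  0.115] 0.17945377747161256 [0.377 0.155 0.303] 25.3
loop est frame [[  0.819  -2.66  191.61 ]]
```

>>> {"op": "servo_tool", "data": {"commands": [[[0.75,0,0,0,0,0,0],[0.7,0,0,0,0,0,0],[0.6,0,0,0,0,0,0],[0.5,0,0,0,0,0,0],[0.4,0,0,0,0,0,0]]]}}

```text
time_s: 25.85
tcp_pos: [0.6103, -0.0986, 0.1148]
ee_rot: [[0.757, -0.126, -0.641], [-0.099, -0.992, 0.079], [-0.646, 0.003, -0.763]]
wrist_force: [-0.3, -0.2, 0.4]
gripper_width: 0.489
gripper_force: 0.0
```

>>> {"op": "servo_tool", "data": {"commands": [[[0.4,0,0,0,0,0,0],[0.4,0,0,0,0,0,0],[0.4,0,0,0,0,0,0],[0.4,0,0,-5,0,0,0],[0.4,0,0,-15,0,0,0]]]}}

```text
time_s: 26.35
tcp_pos: [0.6197, -0.0997, 0.1263]
ee_rot: [[0.756, -0.126, -0.642], [-0.098, -0.992, 0.079], [-0.647, 0.003, -0.762]]
wrist_force: [-0.7, 0.0, -0.9]
gripper_width: 0.599
gripper_force: 0.0
```

>>> {"op": "servo_tool", "data": {"commands": [[[0.4,0,0,-15,0,0,0],[0.4,0,0,-35,0,0,0],[0.4,0,0,-55,0,0,0],[0.4,0,0,-75,0,0,0],[0.4,0,0,-90,0,0,0]]]}}

```text
time_s: 26.85
tcp_pos: [0.6785, -0.1071, 0.1963]
ee_rot: [[0.758, -0.127, -0.64], [-0.099, -0.992, 0.079], [-0.645, 0.003, -0.764]]
wrist_force: [1.0, -0.3, 0.2]
gripper_width: 0.604
gripper_force: 0.0
```

>>> {"op": "servo_tool", "data": {"commands": [[[0.4,0,0,0,0,0,0],[0.4,0,0,0,0,0,0],[0.4,0,0,0,0,0,0],[0.4,0,0,0,0,0,0],[0.4,0,0,0,0,0,0]]]}}

```text
time_s: 27.35
tcp_pos: [0.6773, -0.1068, 0.1947]
ee_rot: [[0.756, -0.126, -0.642], [-0.098, -0.992, 0.079], [-0.647, 0.003, -0.763]]
wrist_force: [0.7, 0.2, -0.3]
gripper_width: 0.598
gripper_force: 0.0
```

```bash
cat > chk2.py <<'E'
from cadp import *
s=r.sense();print(s['tcp_pos'],s['wrist_force'],s['time_s'])
c=cap('side');p=[]
for k in range(3):
    S=cap('scene');h=cv2.cvtColor(S['pixels'],cv2.COLOR_RGB2HSV)
    m=(h[...,2]<40).astype(np.uint8);m[:250]=0;m[345:]=0;m[:,:190]=0;m[:,300:]=0
    q=max(cv2.findContours(m,0,1)[0],key=cv2.contourArea);p.append(cv2.boundingRect(q))
print('caddy dark bbox',p)
o=fr(0,-2,192)-[0,0,.146];print('pred foot/captop',proj(S,o),proj(S,o+[0,0,.087]),'side foot',proj(c,o))
h=cv2.cvtColor(c['pixels'],cv2.COLOR_RGB2HSV)
m=cv2.inRange(h,(15,120,90),(30,255,255));m[:,:320]=0;m[:,350:]=0;m[:195]=0;m[245:]=0
v,u=np.where(m);print('gate px',[(int(a),int(u[v==a].min()),int(u[v==a].max())) for a in sorted(set(v))][::3])
m=(h[...,2]<35).astype(np.uint8);m[:225]=0;m[310:]=0;m[:,:305]=0;m[:,400:]=0
for q in sorted(cv2.findContours(m,0,1)[0],key=cv2.contourArea)[::-1][:2]:print('side dark',cv2.boundingRect(q))
from look import bounds
print([cv2.boundingRect(q) for q in bounds(c,(50,60,20),(80,255,255),60)[:5]])
E
python3 chk2.py
```

```text
[ 0.677 -0.107  0.195] [ 0.691  0.184 -0.303] 27.35
caddy dark bbox [(228, 289, 48, 56), (223, 289, 77, 56), (225, 290, 51, 55)]
pred foot/captop [245.853 313.615] [242.883 287.673] side foot [329.757 268.623]
gate px [(209, 339, 340), (212, 334, 340), (215, 336, 337), (218, 336, 337), (221, 336, 337), (224, 336, 337), (227, 336, 337)]
side dark (320, 236, 34, 39)
[(36, 0, 90, 124), (114, 0, 42, 117), (210, 193, 17, 28)]
```

>>> {"op": "servo_tool", "data": {"commands": [[[0.4,0,0,-10,0,0,0],[0.4,0,0,-20,0,0,0],[0.4,0,0,-30,0,0,0],[0.4,0,0,-30,0,0,0],[0.4,0,0,-30,0,0,0]]]}}

```text
time_s: 28.05
tcp_pos: [0.6968, -0.1092, 0.2175]
ee_rot: [[0.757, -0.127, -0.641], [-0.098, -0.992, 0.08], [-0.646, 0.003, -0.763]]
wrist_force: [0.4, -0.9, -0.9]
gripper_width: 0.601
gripper_force: 0.0
```

>>> {"op": "servo_tool", "data": {"commands": [[[0.4,0,0,0,0,0,0],[0.4,0,0,0,0,0,0],[0.4,0,0,0,0,0,0],[0.4,0,0,0,0,0,0],[0.4,0,0,0,0,0,0]]]}}

```text
time_s: 28.55
tcp_pos: [0.6968, -0.1093, 0.2179]
ee_rot: [[0.757, -0.126, -0.641], [-0.098, -0.992, 0.079], [-0.646, 0.003, -0.763]]
wrist_force: [0.1, 0.0, -0.5]
gripper_width: 0.6
gripper_force: 0.0
```

>>> {"op": "servo_tool", "data": {"commands": [[[0.4,0,0,0,0,0,0],[0.4,0,0,0,0,0,0],[0.4,0,0,0,0,0,0],[0.4,0,0,0,0,0,0],[0.4,0,0,0,0,0,0]]]}}

```text
time_s: 29.05
tcp_pos: [0.6969, -0.1093, 0.2178]
ee_rot: [[0.757, -0.126, -0.641], [-0.099, -0.992, 0.079], [-0.646, 0.003, -0.763]]
wrist_force: [-1.0, -0.7, 0.3]
gripper_width: 0.6
gripper_force: 0.0
```

>>> {"op": "servo_tool", "data": {"commands": [[[0.4,0,0,0,0,0,0],[0.4,0,0,0,0,0,0],[0.4,0,0,0,0,0,0],[0.4,0,0,0,0,0,0],[0.4,0,0,0,0,0,0]]]}}

```text
time_s: 29.55
tcp_pos: [0.6969, -0.1093, 0.2179]
ee_rot: [[0.757, -0.126, -0.641], [-0.099, -0.992, 0.079], [-0.646, 0.003, -0.763]]
wrist_force: [0.5, -0.0, -0.4]
gripper_width: 0.599
gripper_force: 0.0
```

```bash
python3 - <<'E'
from cadp import *
print(r.sense()['time_s'])
for k in range(12):
    c=cap('side');h=c['pixels'].astype(int).sum(2)
    d=[]
    for v in(255,262,268):
        u=np.where(h[v,305:400]<110)[0]+305;d+=[int(u.min()),int(u.max())] if len(u) else [0]
    print(d,end=' ')
E
python3 chk2.py
```

```text
29.55
[321, 339, 320, 339, 320, 338] [321, 339, 320, 339, 320, 338] [321, 339, 320, 339, 320, 338] [321, 339, 320, 339, 320, 338] [321, 339, 320, 339, 320, 338] [321, 339, 320, 339, 320, 338] [321, 339, 320, 339, 320, 338] [321, 339, 320, 339, 320, 338] [321, 339, 320, 339, 320, 338] [321, 339, 320, 339, 320, 338] [321, 339, 320, 339, 320, 338] [321, 339, 320, 339, 320, 338] [ 0.697 -0.109  0.218] [-0.737 -0.23  -0.342] 30.15
caddy dark bbox [(236, 318, 47, 27), (234, 319, 49, 26), (227, 290, 56, 55)]
pred foot/captop [245.853 313.615] [242.883 287.673] side foot [329.757 268.623]
gate px [(209, 339, 340), (212, 334, 340), (215, 336, 337), (218, 336, 337), (221, 336, 337), (224, 335, 337), (227, 335, 337)]
side dark (320, 236, 34, 39)
[(36, 0, 90, 124), (113, 0, 43, 117), (210, 193, 17, 28)]
```

The caddy hangs still and upright, with the gate shut and the cruet in place, so I'm handing the job in.

```bash
python3 -c "
from station import r
print(r.finish_job())"
```

```text
the job is handed in; nothing more can be done
None
```

The cruet stands upright on the far pot stand, and the caddy hangs still on the snap hook with the gate shut behind its loop. I handed the job in at about 30 s of the 72 s allowed; no verdict came back.

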